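Clamp hardness reference blocks in their carrier

TASK

Pack the hardness reference blocks for calibration: set every steel block from the wooden tray flat on the bed of the grey carrier, in one row between its two supports, each block with its length crosswise to, and centred under, the line the retaining bar will take. Then lay the aluminium retaining bar across the blocks into the pockets of both supports, swing the clamp arm fully home over it, turn the clamp knob clockwise until its pad just touches the bar, and from there give it half a turn more. Let go of everything and leave the other things on the bench where they are.

Things in the scene. Friction and masses are not known exactly. Their poses are not given: they have to be found in the camera images.
- carrier: Grey painted steel base plate, 215 x 276 x 12 mm, fixed to the bench. Origin: on the bench, under the middle of the bed. Its y axis is the line between the two supports, which the bar will take; its x axis points to the clamp post.
- bed (a point): Middle of the carrier's bed (the plate's top, 12 mm above the bench), axes as the carrier's. The bed is free between the supports (y within 94 mm) and reaches 72 mm to -x. Blocks fit in one row along y at a pitch of 44 mm: up to four at y = -66, -22, 22, 66 mm, x = 0.
- pocket_left (a point): Middle of the floor of the pocket on top of the +y support, 113 mm from the bed's middle, 46 mm above the bench. The support is a dark steel block at y 94 to 138 mm, x within 32 mm. Pocket walls: two cheeks 10 mm high with inner faces at x = -22 and 22 mm, and an end lip 10 mm high with inner face at y 132 mm.
- pocket_right (a point): The same on the -y support, mirrored.
- post (a point): Pivot of the clamp arm: top of a steel post of radius 15 mm, at the carrier's x = 120 mm, y = 0, 98 mm above the bench.
- block1: Bare steel reference block, 60 (x) x 34 (y) x 30 (z) mm, 0.3 to 0.6 kg; origin at the centre of its underside. Two to four are present, all alike, in a row on the tray, side by side at about 54 mm pitch: grip them by their 60 mm ends. In the carrier each stands on the bed, its x along the carrier's x (crosswise), centred under the bar's line.
- block2: Bare steel reference block, 60 (x) x 34 (y) x 30 (z) mm, 0.3 to 0.6 kg; origin at the centre of its underside. Two to four are present, all alike, in a row on the tray, side by side at about 54 mm pitch: grip them by their 60 mm ends. In the carrier each stands on the bed, its x along the carrier's x (crosswise), centred under the bar's line.
- block3: Bare steel reference block, 60 (x) x 34 (y) x 30 (z) mm, 0.3 to 0.6 kg; origin at the centre of its underside. Two to four are present, all alike, in a row on the tray, side by side at about 54 mm pitch: grip them by their 60 mm ends. In the carrier each stands on the bed, its x along the carrier's x (crosswise), centred under the bar's line.
- block4: Bare steel reference block, 60 (x) x 34 (y) x 30 (z) mm, 0.3 to 0.6 kg; origin at the centre of its underside. Two to four are present, all alike, in a row on the tray, side by side at about 54 mm pitch: grip them by their 60 mm ends. In the carrier each stands on the bed, its x along the carrier's x (crosswise), centred under the bar's line.
- tray: Flat wooden board, fixed, 250 (x) x 140 (y) x 6 mm thick; origin at the centre of its underside. The blocks start on its top in a row along its x. It lies to the left or the right of the carrier.
- bar: Retaining bar, aluminium box section, 240 (x) x 30 (y) x 25 (z) mm, about 0.25 kg; origin at the centre of its underside. It starts flat on the bench on the other side from the tray. Laid in the pockets, its x along the carrier's y, its underside is 46 mm and its top 71 mm above the bench, 4 mm clear over the blocks, with 7 mm of play either way across and 12 mm lengthwise.
- clamp_arm (a joint): Angle of the clamp arm about the post (rad), positive counter-clockwise from above. 0 = fully home, a stop: the arm points to the carrier's -x, the pad over the middle of the bar. It starts parked at 1.4 to 1.8, pointing roughly to the carrier's -y. So it is swung home clockwise. It stays where it is left (friction 0.25 N m).
- swing_mid (a point): Middle of the arm's section 65 mm from the post's axis, 108 mm above the bench; turns with the arm, its -x axis points from post to knob. The arm is a grey bar 22 mm wide, from 98 to 118 mm above the bench; knob axis 120 mm from the post's axis. The hub round the post has 17 mm radius, top 124 mm above the bench.
- clamp_knob (a joint): Turn of the knob relative to its arm (rad), positive clockwise from above: lowers the pad 10 mm per turn (1.59 mm per rad). Starts at 0 to 1.2; stops at 0 and 11.6. At 0 the wing lies along the arm and the pad is 10 mm above a laid bar, so it touches at about 6.28 rad. Keeps its own height, and stays where it is left (friction 0.06 N m).
- knob_grip (a point): Grip point of the knob, on its axis, 156 mm above the bench, turning with the knob; its x axis lies along the wing. The knob is a black wing 58 (x) x 14 (y) mm, from 136 to 170 mm above the bench, on a round hub of 16 mm radius.
- clamp_pad (a joint): How far the sprung black pad (24 mm across, under the arm's end) is pushed up on its screw (m). 0 until it touches; then it grows with the knob at 10 mm per turn, so half a turn is 0.005. Spring 1200 N/m.
- pad_face (a point): Centre of the pad's underside, on the knob's axis; 81 mm above the bench at knob 0, and 71 mm when it touches a laid bar.
- oil_bottle: White plastic bottle, 60 mm across, 160 mm tall; a bystander, to be left alone. Origin under its centre.
- indenter_case: Dark wooden case 100 x 70 x 45 mm; a bystander, to be left alone. Origin under its centre.
- tape_roll: Clear tape roll, 90 mm across, 25 mm high; a bystander, to be left alone. Origin under its centre.
- loupe: Metal loupe, 38 mm across, 45 mm tall; a bystander, to be left alone. Origin under its centre.
- screwdriver: Screwdriver 170 mm long, lying between the robot and the carrier; a bystander, to be left alone.
- mouse: Grey computer mouse 105 x 60 x 32 mm; a bystander, to be left alone. Origin under its centre.
- carton: Flat cardboard carton 90 x 130 x 50 mm; a bystander, to be left alone. Origin under its centre.
Mind the look-alikes: they are no part of the job. What is shaped like the block4 but green is not meant. Several things look just like the bar: the one meant starts farthest to the robot's right.

How it is judged:
By the outcome, as a careful person would: the job done as asked, in the order asked, and still so for the second after the job is handed in, with the robot touching nothing.
Of block1, block2, block3, block4 only 2 to 4 are there at a start; the rules pass over those that are not, and their reading is None.
At some moment in a run one of bar may be knocked a few centimetres aside while the robot is not near it.
Once in a run the grip may slacken for a moment while it holds something.
It also fails if it takes over 210 s, if anything falls off the work surface, if the arm or the gripper's body presses on something with over 40 N, if the wrist force passes 120 N, or if a joint passes its speed limit or range.

ROBOT

A 6-joint arm with a two-finger parallel gripper is mounted at the origin on the work surface. World frame = base frame: x ahead of the robot, y to its left, z up, the work surface at z = 0. Lengths are in m, angles in rad, forces in N, time in s.
With the tool pointing down it reaches from about 0.35 to 0.775 m from the base axis. Payload 7.3 kg.
Tool frame: the origin (TCP) lies at the very end of the fingers, on their centre line; the grasp point (between the pads) lies 19 mm behind it; z points along the fingers, y is the line along which they close (so a half turn about z gives the same grasp; the last joint's range is limited). The gripper opens to 92 mm and grips with 3 to 60 N. Pads are 19 mm wide; open, the fingers measure 130 mm over their backs; the gripper's body (75 mm by 190 mm) begins 47 mm behind the grasp point.
Start: joints at [1.037, 0.342, 1.524, -0, 1.275, -0.146], TCP at [0.199, 0.486, 0.227] pointing down, gripper open.
Joint ranges: [-2.53, 2.53], [-0.77, 2.02], [0.04, 2.7], [-1, 4.14], [0.28, 2.66], [-3.11, 3.11]. Speed limits (rad/s): [2.57, 2.57, 3.14, 3.14, 3.14, 3.14].

INTERFACE

Orientations are given as a rotation vector (axis times angle).
In Python, from rig import env, optics, finish_job gives the robot as it stands.
- The arm moves only by the tool drive_tool, never from a script. Its argument "deltas" is text: rows parted by semicolons, each of 7 numbers parted by spaces: the shift along the tool's x, y, z in m, then the turn, a rotation vector about the tool's x, y, z in rad, then the finger opening in m, from 0 to 0.0918. A call has exactly 10 rows; each row shifts and turns the commanded pose from where the row before left it, along the tool's axes as they then stand; what a row does not reach is not made up. A row lasts 1/10 s, in which the tool goes at most 50 mm and 8.59 degrees, less where a joint would pass 70% of its speed; a pose out of reach is approached as far as the arm can. A call with a gripper value outside its range is refused whole. The fingers move at their own pace and stop on an object; "force" is the grip in N (left out, the last holds). Time passes only in rows, so rows that do not move let the fingers close, or fill a call up. It gives the time, the measured TCP pose, the force, the opening and the grip force at its end, in the units of the state.
- env.observe(): the state, without advancing time (a new reading comes with each control period).
- optics.get_image(name): name is "scene" or "top"; returns a dict with "pixels" (480x640x3 uint8, red, green, blue), "fovy" (degrees; the focal length in pixels is half the picture's height over the tangent of half this angle, whatever the lens; pixels are square), "cx", "cy" (the principal point, pixels), "world_to_cam" (4x4, takes a point from world to camera coordinates). Camera axes: x right, y up, looking along -z (the intrinsics and any distortion apply to the point x, -y, -z); pixel columns grow to the right and rows downward; lengths in m; the calibration is good to about 2 mm. A picture is of the moment at which its call begins. There is no depth.
- finish_job(): hands the job in; it is judged then, once.
The state is a dict: "time": time; "q": joint angles; "joint_velocities": joint speeds; "joint_torque": joint torques, N m; "tcp_pos": TCP position; "eef_rot": TCP orientation; "force": force on the tool from outside, world axes, zero at the start; "wrist_torque": the same for the moment, N m; "opening": opening from 0.0 (shut) to 1.0 (fully open); "finger_force": force on a finger pad.
Only numpy, scipy, OpenCV 4.12 (cv2) and the standard library are available. Lean on these libraries where they do the work, as an engineer would, in place of code of your own. Each camera call takes 0.05 s, during which the arm holds its last target. There are 200 camera calls.

## Working session

There is one attempt and no reset: what is moved stays moved. The work goes in short steps, Python scripts to look and compute and a tool call to move; the robot and the scene stay as the last step left them, time stands still between calls to the robot, and variables do not carry over. Pictures are saved under pics/ and viewed, at most 14 in all, crops included, and the job is handed in when it is done.

Besides the shell and the picture viewer there is one more tool, called as a command line: name --argument value ..., lists and objects as JSON in quotes. drive_tool: Moves the arm, as the interface text tells. Its arguments: {"type":"object","properties":{"deltas":{"type":"string"},"force":{"type":"number"}},"required":["deltas"]}

```bash
ls; mkdir -p pics; python3 - <<'E'
from rig import env, optics
import cv2, numpy as np
for n in ("scene","top"):
    d=optics.get_image(n); cv2.imwrite(f"pics/{n}0.png",d["pixels"][:,:,::-1])
    print(n,{k:(np.round(v,4).tolist() if not isinstance(v,dict) else v) for k,v in d.items() if k!="pixels"})
s=env.observe(); print(s)
E
```

```text
pics
scene {'fovy': 44.7079, 'cx': 324.8459, 'cy': 240.976, 'world_to_cam': [[0.638, 0.77, -0.0084, -0.3197], [-0.5526, 0.4653, 0.6915, 0.2019], [0.5364, -0.4365, 0.7224, -1.8211], [0.0, 0.0, 0.0, 1.0]]}
top {'fovy': 56.6334, 'cx': 314.7584, 'cy': 236.7328, 'world_to_cam': [[-0.0258, -0.9997, -0.0012, 0.0015], [0.9951, -0.0257, 0.0956, -0.5025], [-0.0956, 0.0013, 0.9954, -1.1121], [0.0, 0.0, 0.0, 1.0]]}
{'time': 0.1, 'q': array([ 1.03701449e+00,  3.42637724e-01,  1.52489694e+00, -2.63517557e-06,
        1.27540527e+00, -1.46023752e-01]), 'joint_velocities': array([ 1.07505500e-03, -1.62034158e-03, -1.36678182e-04,  6.52601281e-04,
        4.45465696e-04, -2.04217456e-05]), 'joint_torque': array([ 9.05940869e-04, -4.32004809e+01, -2.44694424e+01,  7.18954951e-02,
        5.26627118e-02, -7.40117343e-05]), 'tcp_pos': array([0.19831955, 0.48571908, 0.22613098]), 'eef_rot': array([-6.05192902e-01, -3.08229376e+00,  1.99625579e-03]), 'force': array([-0.45768646, -1.01621653, -0.30938745]), 'wrist_torque': array([-0.00343958,  0.00584819, -0.0077651 ]), 'finger_force': 0.0, 'opening': 0.9995941959288642}
```

View pics/top0.png

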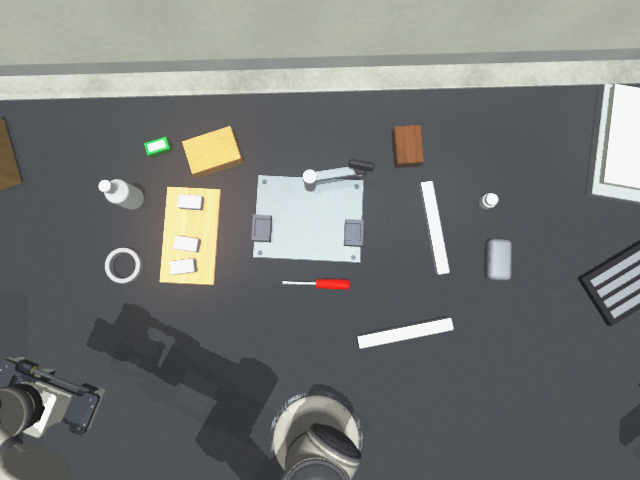

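View pics/scene0.png

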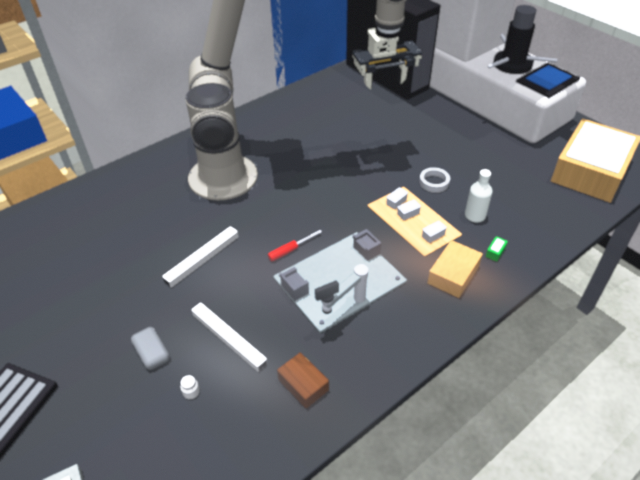

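Three steel blocks are on the tray, at about (190,202), (186,244) and (182,267) in the top view. The carrier is around (308,218), with its supports at (262,228) and (354,232), the post at (310,177) and the knob at (361,165). The bar farthest to the robot's right is at (435,227). The scene view agrees.

```bash
cat > h.py <<'E'
import numpy as np, cv2
from scipy.spatial.transform import Rotation as R
from rig import env, optics
def look(n,save=None):
    d=optics.get_image(n)
    if save: cv2.imwrite(f"pics/{save}.png",d["pixels"][:,:,::-1])
    return d
def f(d): return 240/np.tan(np.radians(d["fovy"])/2)
def ray(d,p,z):
    """pixel(s) -> world points on plane z"""
    p=np.atleast_2d(p).astype(float); W=np.array(d["world_to_cam"]); k=f(d)
    c=np.c_[(p[:,0]-d["cx"])/k,-(p[:,1]-d["cy"])/k,-np.ones(len(p))]
    w=c@W[:3,:3]; o=-W[:3,:3].T@W[:3,3]
    return (o+w*((z-o[2])/w[:,2])[:,None])[:,:2]
def proj(d,P):
    P=np.atleast_2d(P); W=np.array(d["world_to_cam"]); c=P@W[:3,:3].T+W[:3,3]; k=f(d)
    return np.c_[d["cx"]+k*c[:,0]/-c[:,2], d["cy"]-k*c[:,1]/-c[:,2]]
def blobs(d,mask,z,amin=60,amax=1e5):
    """rects on plane z: (centre, long-axis deg, size)"""
    out=[]
    for c in cv2.findContours(mask.astype(np.uint8),cv2.RETR_EXTERNAL,cv2.CHAIN_APPROX_NONE)[0]:
        if not amin<cv2.contourArea(c)<amax: continue
        q=ray(d,c[:,0],z)
        (x,y),(w,h),a=cv2.minAreaRect((q*1000).astype(np.float32))
        if w<h: w,h,a=h,w,a+90
        out.append((np.round(c[:,0].mean(0)),np.round([x,y],1),round((a+90)%180-90,1),np.round([w,h],1)))
    return out
def hsv(d): return cv2.cvtColor(np.ascontiguousarray(d["pixels"]),cv2.COLOR_RGB2HSV).astype(int)
def state():
    s=env.observe(); M=R.from_rotvec(s["eef_rot"]).as_matrix()
    print("t",round(s["time"],2),"tcp",np.round(s["tcp_pos"]*1e3,1),"ydir",round(np.degrees(np.arctan2(M[1,1],M[0,1])),2),"q",np.round(s["q"],2),"F",np.round(s["force"],1),"op",round(s["opening"]*91.8,1),"ff",round(s["finger_force"],1))
    return s,M
def to(x,y,z,yd=None):
    """total tool-frame shift (m) & turn (rad about tool z, + = clockwise) to target mm, closing dir deg"""
    s,M=state(); dl=M.T@(np.array([x,y,z])/1e3-s["tcp_pos"])
    t=0.
    cur=np.degrees(np.arctan2(M[1,1],M[0,1]))
    if yd is not None: t=-np.radians((yd-cur+90)%180-90)
    tilt=np.degrees(np.arccos(-M[2,2]))
    print("shift",np.round(dl,4),"turnz",round(t,3),"tilt",round(tilt,2))
    # shift when turning first: in the frame after the turn
    dt=R.from_rotvec([0,0,t]).as_matrix().T@dl; print("shift if turn first",np.round(dt,4))
E
python3 - <<'E'
from h import *
d=look("top"); H=hsv(d); h,s,v=H[...,0],H[...,1],H[...,2]
print("white z36"); [print(*b) for b in blobs(d,(s<40)&(v>190),.036,80,3000)]
print("white z25"); [print(*b) for b in blobs(d,(s<40)&(v>190),.025,800,3000)]
for n,p in dict(plate=(300,205),supp=(262,228),supr=(354,232),wing=(363,166),arm=(335,173),hub=(310,177),block=(190,202),bar=(435,227),tray=(200,225)).items(): print(n,H[p[1],p[0]])
E
```

```text
white z36
[353. 432.] [ 22.6 -89.8] 17.1 [70.8 26. ]
[285. 423.] [51.4 72.6] -31.3 [144.4  33. ]
[ 42. 415.] [ 85.4 665.9] -24.0 [106.1  40.3]
[405. 333.] [ 257.  -228.7] -80.4 [237.8  29.5]
[626. 306.] [ 308.9 -781.2] -61.1 [84.  15.1]
[623. 293.] [ 340.2 -776.4] -61.3 [104.3  15.5]
[619. 281.] [ 370.9 -770.8] -61.6 [123.9  15.7]
[181. 266.] [435.1 325.3] -83.9 [59.7 34.6]
[616. 269.] [ 401.8 -765.1] -61.5 [143.6  15.8]
[122. 265.] [442.6 474.1] 88.5 [85.9 85.2]
[500. 259.] [ 433.1 -473.8] -3.8 [86.5 42.5]
[185. 243.] [493.1 316.1] 80.4 [60.1 34.2]
[189. 201.] [600.8 306.7] 85.1 [59.7 34. ]
[489. 200.] [ 584.8 -459.4] 88.5 [36.2 33.5]
[435. 227.] [ 519.  -315.4] 7.6 [237.1  30.2]
[113. 189.] [632.5 498.6] -88.8 [73.9 60.2]
[156. 145.] [748.6 391. ] -73.8 [43.6 20. ]
white z25
[405. 333.] [ 255.7 -230.9] -80.4 [240.2  29.8]
[122. 265.] [443.1 478.8] 88.5 [86.8 86.1]
[435. 227.] [ 520.2 -318.4] 7.6 [239.4  30.5]
plate [ 96  17 230]
supp [115  20 169]
supr [111  30 172]
wing [108  18  72]
arm [ 96  18 229]
hub [120   1 247]
block [  0   0 247]
bar [  0   0 247]
tray [ 25  83 246]
```

```bash
python3 - <<'E'
import cv2
a=cv2.imread("pics/top0.png")[150:300,150:390]
cv2.imwrite("pics/crop1.png",cv2.resize(a,(800,500),interpolation=cv2.INTER_CUBIC))
E
```

```text
(no output)
```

View pics/crop1.png

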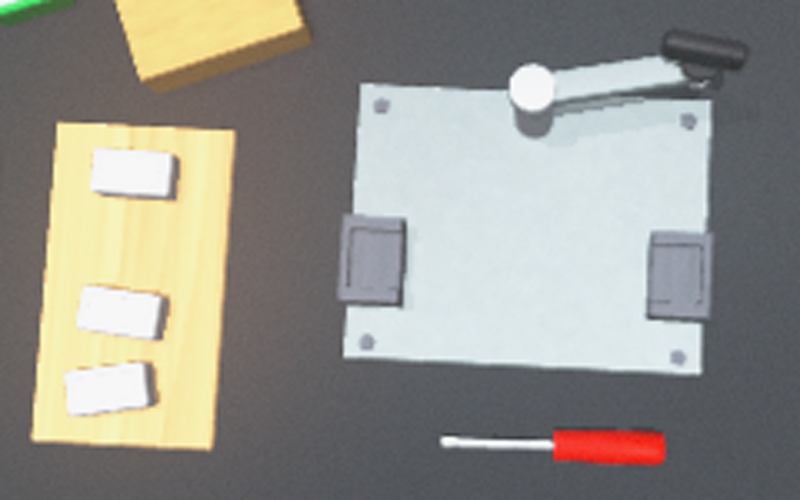

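The crop confirms it: the supports are at crop (373,258) and (680,275), the hub at (532,88) and the wing at (705,50), lying roughly along the arm. The bar and block blobs match their true sizes to within 1 mm. Next I'll get the carrier frame and the angles.

```bash
python3 - <<'E'
from h import *
d=look("top"); H=hsv(d); h,s,v=H[...,0],H[...,1],H[...,2]
box=np.zeros(v.shape,bool); box[170:265,245:370]=1
print("supports z56"); B=[b for b in blobs(d,box&(v<205)&(v>100),.056,200,3000)]; [print(*b) for b in B]
box[:]=0; box[170:270,240:375]=1
m=box&(v>100); print("plate z12"); [print(*b) for b in blobs(d,m,.012,2000)]
box[:]=0; box[155:185,340:380]=1
print("wing z170"); [print(*b) for b in blobs(d,box&(v<90)&(s>5)&(v>0)&~((v<60)),.170,20)]
for r in range(156,182,2): print(r,v[r,345:378:2])
print("hub z124",[(*b,) for b in blobs(d,(s<8)&(v>235)&(np.arange(640)[None]>295)&(np.arange(640)[None]<325)&(np.arange(480)[:,None]<190)&(np.arange(480)[:,None]>165),.124,20)])
m=(h<12)|(h>170); m&=(s>150)&(v>120)
print("red z15",[(*b,) for b in blobs(d,m,.015,20)])
E
```

```text
supports z56
[333. 239.] [478.6 -42.2] -56.2 [335.2 162.4]
[321. 177.] [640.8 -25.8] 88.5 [216.1  53.6]
[254. 211.] [565.  127.2] -0.6 [214.1  67.2]
plate z12
[310. 211.] [559.2   7.8] 88.5 [349.6 240.5]
wing z170
[351. 178.] [620.1 -95.2] 88.5 [42.8  6.9]
[361. 166.] [ 642.4 -118.5] 77.6 [59.3 36.1]
156 [95 97 96 94 98 96 99 98 97 93 97 96 99 98 97 95 95]
158 [98 97 98 96 96 97 98 97 97 98 99 96 97 97 97 93 94]
160 [97 96 81 80 83 73 76 81 79 95 96 99 96 96 96 97 98]
162 [101  97  73 111 106 101  93  87  83  73  72  76  77  79  94  95  96]
164 [ 98  99  62  68  76  84  94  99 106 105  96  89  86  80  74  91  94]
166 [ 92 122  67  64  63  60  62  59  60  72  77  86  90 100  85  95  96]
168 [223 226 163 134 104  64  61  59  63  58  60  59  63  63  78  98  96]
170 [228 229 226 221 203  85  93  91  86  80  68  64  57  59  93  95  96]
172 [231 229 229 229 229 110  90  95  98  91  77  92  95  97  97  96 101]
174 [232 223 219 208 170 122  95  88 134  84  79  94  96  94  99  95  97]
176 [134 111  97  94  90  81 101 112 101  81  75  97  98  99  96  98  95]
178 [ 83  79  81  82  83  84  79  76  95  99  92  95 100  95  98 102  96]
180 [201 203 202 202 212 207 202 198 198 145  97  94  98 100 100  99  99]
hub z124 [(array([309., 176.]), array([636.9,  -1.5]), -1.5, array([28.8, 28.3]))]
red z15 [(array([332., 283.]), array([382.7, -53.5]), 85.7, array([84.7, 24.9]))]
```

```bash
python3 - <<'E'
from h import *
d=look("top"); H=hsv(d); v=H[...,2]; s=H[...,1]
for x0,x1,y0,y1 in ((248,274,210,246),(342,366,214,250)):
    m=np.zeros(v.shape,bool); m[y0:y1,x0:x1]=1
    m=cv2.morphologyEx((m&(v<195)&(v>118)).astype(np.uint8),cv2.MORPH_OPEN,np.ones((3,3)))
    [print("sup",*b) for b in blobs(d,m,.056,150)]
# plate edges: bottom edge (front), left and right by columns
def edge(us,vs): return ray(d,np.c_[us,vs],.012)
cols=np.arange(262,358); 
g=v.astype(float)
def cross(line):  # subpixel crossing 160 from bright to dark
    i=np.where((line[:-1]>=160)&(line[1:]<160))[0]
    i=i[-1]; return i+(line[i]-160)/(line[i]-line[i+1])
fr=edge(cols,[245+cross(g[245:275,c]) for c in cols]); rows=np.r_[183:208]
lf=edge([270-cross(g[r,270:240:-1]) for r in rows],rows)
rt=edge([345+cross(g[r,345:375]) for r in rows],rows)
for n,P in (("front",fr),("left",lf),("right",rt)):
    vx,vy,x,y=cv2.fitLine((P*1e3).astype(np.float32),cv2.DIST_HUBER,0,.01,.01).ravel(); print(n,x,y,np.degrees(np.arctan2(vy,vx)))
E
```

```text
sup [260. 228.] [526.8 122.3] -4.3 [64.9 46.1]
sup [354. 232.] [ 509.9 -108. ] -1.8 [62.5 47.3]
front 445.40643 4.767421 85.61585
left 613.88715 137.59299 -4.8903527
right 605.6832 -137.97028 -4.569588
```

```bash
python3 -c "
from h import *
to(600.8,306.7,200,85.1)"
```

```text
t 0.25 tcp [198.4 485.9 226.4] ydir 67.78 q [ 1.04  0.34  1.52  0.    1.28 -0.15] F [-0.3 -0.1 -0.3] op 91.7 ff 0.0
shift [-0.4403 -0.0137  0.0264] turnz -0.302 tilt 0.04
shift if turn first [-0.4162 -0.1441  0.0264]
```

drive_tool --deltas "0 0 0 0 0 -0.1 0.0918; 0 0 0 0 0 -0.1 0.0918; 0 0 0 0 0 -0.102 0.0918; -0.0416 -0.0144 0.0026 0 0 0 0.0918; -0.0416 -0.0144 0.0026 0 0 0 0.0918; -0.0416 -0.0144 0.0026 0 0 0 0.0918; -0.0416 -0.0144 0.0026 0 0 0 0.0918; -0.0416 -0.0144 0.0026 0 0 0 0.0918; -0.0416 -0.0144 0.0026 0 0 0 0.0918; -0.0416 -0.0144 0.0026 0 0 0 0.0918" --force 30

```text
time: 1.25
tcp_pos: [0.4815, 0.3597, 0.2083]
eef_rot: [-0.135, -3.139, -0.0]
force: [-0.1, 1.1, 1.0]
opening: 1.002
finger_force: 0.0
```

drive_tool --deltas "-0.0416 -0.0144 0.0026 0 0 0 0.0918; -0.0416 -0.0144 0.0026 0 0 0 0.0918; -0.0416 -0.0144 0.0026 0 0 0 0.0918; 0 0 0.023 0 0 0 0.0918; 0 0 0.023 0 0 0 0.0918; 0 0 0.023 0 0 0 0.0918; 0 0 0.023 0 0 0 0.0918; 0 0 0.023 0 0 0 0.0918; 0 0 0.02 0 0 0 0.0918; 0 0 0 0 0 0 0.0918"

```text
time: 2.25
tcp_pos: [0.5986, 0.3061, 0.0622]
eef_rot: [-0.135, -3.133, 0.004]
force: [-0.6, -0.2, -0.5]
opening: 1.0
finger_force: 0.0
```

```bash
python3 -c "
from h import *
to(600.8,306.7,12,85.1); look('scene','s1')"
```

```text
t 2.25 tcp [598.6 306.1  62.2] ydir 85.08 q [ 0.36  0.76  1.26  0.    1.12 -1.13] F [-0.6 -0.2 -0.5] op 91.8 ff 0.0
shift [-0.0024  0.0009  0.0501] turnz -0.0 tilt 0.38
shift if turn first [-0.0024  0.0009  0.0501]
```

View pics/s1.png

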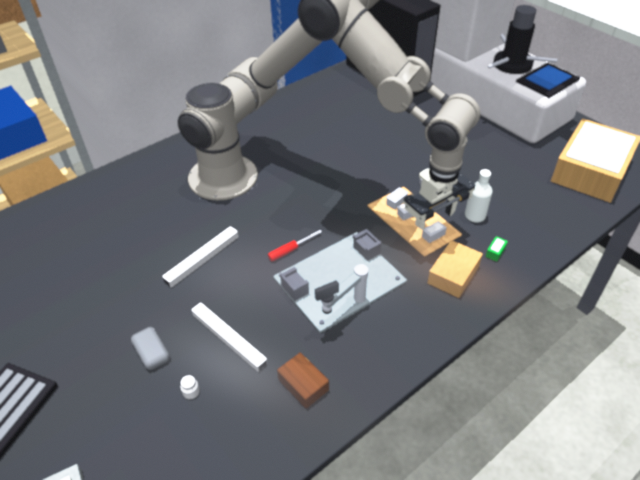

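The gripper hangs just above the far block (433,232), close to the bottle but clear of it. I'll check the projection while I descend part of the way.

```bash
python3 - <<'E'
from h import *
d=look("scene"); s=env.observe(); M=R.from_rotvec(s["eef_rot"]).as_matrix()
t=s["tcp_pos"]; print(proj(d,[t,t+M[:,1]*.046,t-M[:,1]*.046,[.6008,.3067,.036]]).round())
cv2.imwrite("pics/c2.png",cv2.resize(d["pixels"][170:260,390:500,::-1],(770,630)[:2],interpolation=cv2.INTER_CUBIC)[:600])
E
```

```text
[[435. 219.]
 [448. 213.]
 [422. 226.]
 [434. 227.]]
```

View pics/c2.png

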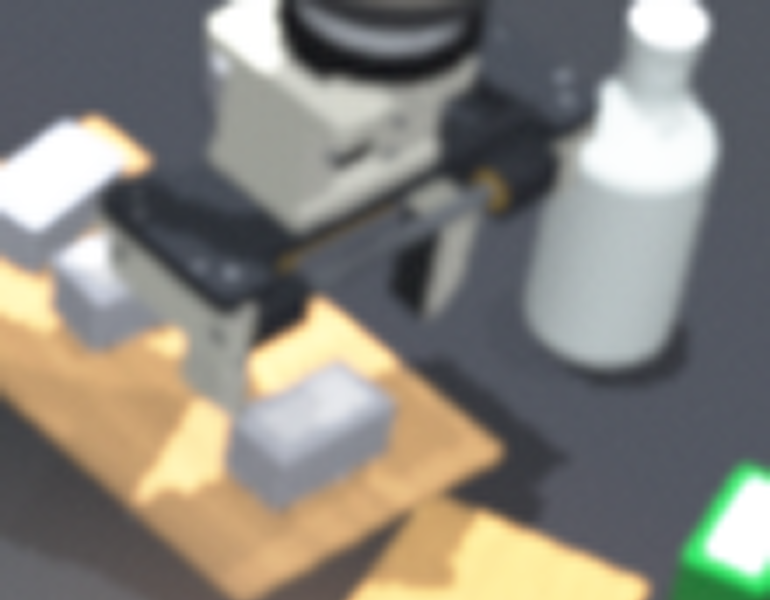

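The fingertips are at crop (235,410) and (430,315), either side of the block and about 25 mm above it. Descend and grip.

drive_tool --deltas "-0.0012 0.0005 0.01 0 0 0 0.0918; -0.0012 0.0004 0.01 0 0 0 0.0918; 0 0 0.01 0 0 0 0.0918; 0 0 0.01 0 0 0 0.0918; 0 0 0.008 0 0 0 0.0918; 0 0 0.004 0 0 0 0.0918; 0 0 0 0 0 0 0.045; 0 0 0 0 0 0 0.045; 0 0 0 0 0 0 0.045; 0 0 0 0 0 0 0.045" --force 45

```text
time: 3.35
tcp_pos: [0.6034, 0.3078, 0.0143]
eef_rot: [0.135, 3.138, 0.001]
force: [0.0, -0.3, 0.3]
opening: 0.702
finger_force: 0.0
```

```bash
python3 -c "
from h import *
to(600,250,120,-4.5)"
```

```text
t 3.35 tcp [603.4 307.8  14.3] ydir 85.08 q [ 0.36  0.82  1.29  0.    1.03 -1.13] F [ 0.  -0.3  0.3] op 64.4 ff 0.0
shift [-0.0016 -0.0578 -0.1057] turnz 1.564 tilt 0.06
shift if turn first [-0.0578  0.0012 -0.1057]
```

drive_tool --deltas "0 0 0 0 0 0 0.045; 0 0 0 0 0 0 0.045; 0 0 0 0 0 0 0.045; 0 0 -0.005 0 0 0 0.045; 0 0 -0.015 0 0 0 0.045; 0 0 -0.02 0 0 0 0.045; 0 0 -0.02 0 0 0 0.045; 0 0 -0.02 0 0 0 0.045; 0 0 -0.02 0 0 0 0.045; 0 0 0 0 0 0 0.045"

```text
time: 4.35
tcp_pos: [0.6048, 0.3084, 0.1179]
eef_rot: [0.134, 3.133, 0.004]
force: [0.4, 1.1, -2.6]
opening: 0.652
finger_force: 45.0
```

```bash
python3 -c "
from h import *
to(516.2,-14.8,110,-4.5)"
```

```text
t 4.35 tcp [604.8 308.4 117.9] ydir 85.09 q [ 0.36  0.71  1.2   0.    1.22 -1.13] F [ 0.4  1.1 -2.6] op 59.8 ff 45.0
shift [ 0.0607 -0.3296  0.0065] turnz 1.564 tilt 0.39
shift if turn first [-0.3292 -0.063   0.0065]
```

drive_tool --deltas "0 0 0 0 0 0.149 0.045; 0 0 0 0 0 0.149 0.045; 0 0 0 0 0 0.149 0.045; 0 0 0 0 0 0.149 0.045; 0 0 0 0 0 0.149 0.045; 0 0 0 0 0 0.149 0.045; 0 0 0 0 0 0.149 0.045; 0 0 0 0 0 0.149 0.045; 0 0 0 0 0 0.149 0.045; 0 0 0 0 0 0.149 0.045"

```text
time: 5.35
tcp_pos: [0.6025, 0.3075, 0.1126]
eef_rot: [-2.233, -2.208, 0.002]
force: [0.8, 0.9, -3.8]
opening: 0.649
finger_force: 45.0
```

drive_tool --deltas "0 0 0 0 0 0.074 0.045; -0.021 -0.004 0 0 0 0 0.045; -0.044 -0.0084 0 0 0 0 0.045; -0.044 -0.0084 0 0 0 0 0.045; -0.044 -0.0084 0 0 0 0 0.045; -0.044 -0.0084 0 0 0 0 0.045; -0.044 -0.0084 0 0 0 0 0.045; -0.044 -0.0084 0.006 0 0 0 0.045; -0.044 -0.0084 0 0 0 0 0.045; 0 0 0 0 0 0 0.045"

```text
time: 6.35
tcp_pos: [0.5127, -0.0199, 0.1071]
eef_rot: [-2.312, -2.126, 0.004]
force: [-0.5, 1.0, -2.9]
opening: 0.648
finger_force: 45.0
```

```bash
python3 -c "
from h import *
to(516.2,-17,40,-4.5)"
```

```text
t 6.35 tcp [512.7 -19.9 107.1] ydir -4.82 q [-0.19  0.45  1.72 -0.    0.97 -0.1 ] F [-0.5  1.  -2.9] op 59.5 ff 45.0
shift [0.0032 0.0034 0.067 ] turnz -0.006 tilt 0.14
shift if turn first [0.0032 0.0034 0.067 ]
```

drive_tool --deltas "0.0016 0.0017 0.01 0 0 0 0.045; 0.0016 0.0017 0.015 0 0 -0.005 0.045; 0 0 0.015 0 0 0 0.045; 0 0 0.015 0 0 0 0.045; 0 0 0.01 0 0 0 0.045; 0 0 0 0 0 0 0.045; 0 0 0 0 0 0 0.045; 0 0 0 0 0 0 0.045; 0 0 0 0 0 0 0.045; 0 0 0 0 0 0 0.045"

```text
time: 7.35
tcp_pos: [0.5185, -0.0125, 0.0432]
eef_rot: [2.302, 2.137, 0.001]
force: [1.0, 0.1, -2.8]
opening: 0.65
finger_force: 45.0
```

```bash
python3 - <<'E'
from h import *
to(516.2,-17,18.6,-4.5)
d=look("scene"); k=proj(d,[.516,-.015,.03])[0].astype(int); print(k)
u,v=k; cv2.imwrite("pics/c3.png",cv2.resize(d["pixels"][v-60:v+45,u-70:u+70,::-1],(800,600),interpolation=cv2.INTER_CUBIC))
E
```

```text
t 7.35 tcp [518.5 -12.5  43.2] ydir -4.25 q [-0.17  0.55  1.77  0.    0.82 -0.1 ] F [ 1.   0.1 -2.8] op 59.6 ff 45.0
shift [-0.0046 -0.002   0.0246] turnz 0.004 tilt 0.06
shift if turn first [-0.0046 -0.002   0.0246]
[323 267]
```

View pics/c3.png

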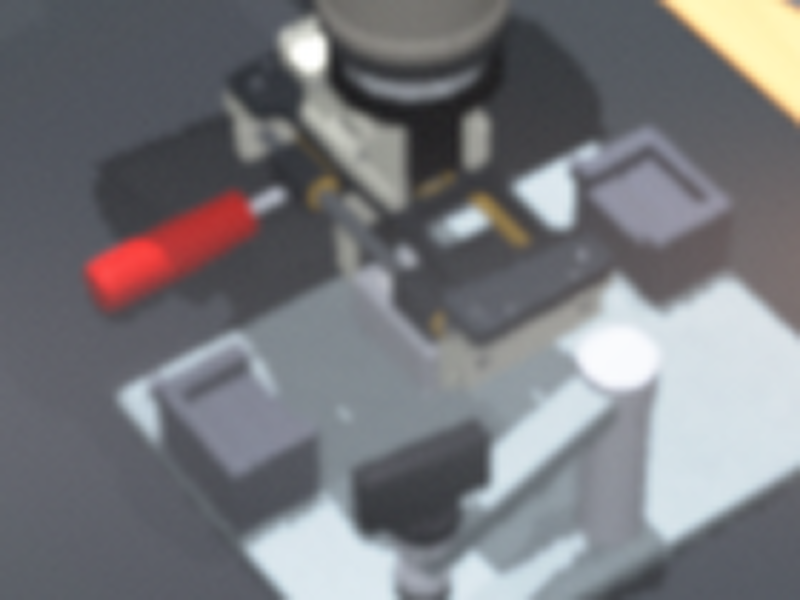

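The block hangs level between the fingers over the bed, clear of the post and the supports, with the arm parked. Lower, settle and release.

drive_tool --deltas "-0.0042 -0.002 0.005 0 0 0.004 0.045; 0 0 0.008 0 0 0 0.045; 0 0 0.006 0 0 0 0.045; 0 0 0.004 0 0 0 0.045; 0 0 0.0016 0 0 0 0.045; 0 0 0 0 0 0 0.045; 0 0 0 0 0 0 0.045; 0 0 0 0 0 0 0.08; 0 0 0 0 0 0 0.08; 0 0 0 0 0 0 0.08"

```text
time: 8.4
tcp_pos: [0.5161, -0.0165, 0.018]
eef_rot: [2.306, 2.133, 0.0]
force: [-0.9, 0.2, -0.3]
opening: 0.848
finger_force: 0.0
```

drive_tool --deltas "0 0 0 0 0 0 0.08; 0 0 0 0 0 0 0.08; 0 0 -0.01 0 0 0 0.08; 0 0 -0.02 0 0 0 0.0918; 0 0 -0.03 0 0 0 0.0918; 0 0 -0.03 0 0 0 0.0918; 0 0 -0.01 0 0 0 0.0918; 0 0 0 0 0 0 0.0918; 0 0 0 0 0 0 0.0918; 0 0 0 0 0 0 0.0918"

```text
time: 9.4
tcp_pos: [0.515, -0.0164, 0.1168]
eef_rot: [-2.305, -2.132, 0.002]
force: [-0.3, -0.5, -0.1]
opening: 0.997
finger_force: 0.0
```

```bash
python3 - <<'E'
from h import *
to(493.1,316.1,90,80.4)
E
```

```text
t 9.4 tcp [515.  -16.4 116.8] ydir -4.47 q [-0.18  0.44  1.7   0.    1.   -0.1 ] F [-0.3 -0.5 -0.1] op 91.5 ff 0.0
shift [ 0.3297 -0.0477  0.027 ] turnz -1.481 tilt 0.15
shift if turn first [0.0769 0.3241 0.027 ]
```

drive_tool --deltas "0.03 -0.0044 0 0 0 0 0.0918; 0.043 -0.0062 0 0 0 0 0.0918; 0.043 -0.0062 0 0 0 0 0.0918; 0.043 -0.0062 0 0 0 0 0.0918; 0.043 -0.0062 0 0 0 0 0.0918; 0.043 -0.0062 0 0 0 0 0.0918; 0.043 -0.0062 0 0 0 0 0.0918; 0.0417 -0.0061 0 0 0 0 0.0918; 0 0 0 0 0 -0.148 0.0918; 0 0 0 0 0 -0.148 0.0918"

```text
time: 10.4
tcp_pos: [0.4928, 0.3171, 0.1162]
eef_rot: [-1.955, -2.457, 0.004]
force: [-0.4, 1.2, -0.4]
opening: 0.999
finger_force: 0.0
```

drive_tool --deltas "0 0 0.006 0 0 -0.148 0.0918; 0 0 0.006 0 0 -0.148 0.0918; 0 0 0.006 0 0 -0.148 0.0918; 0 0 0.006 0 0 -0.148 0.0918; 0 0 0.006 0 0 -0.148 0.0918; 0 0 0.006 0 0 -0.148 0.0918; 0 0 0.006 0 0 -0.148 0.0918; 0 0 0.006 0 0 -0.149 0.0918; 0 0 0 0 0 0 0.0918; 0 0 0 0 0 0 0.0918"

```text
time: 11.4
tcp_pos: [0.4936, 0.3157, 0.0692]
eef_rot: [-0.27, -3.128, 0.001]
force: [0.5, -0.3, -0.0]
opening: 0.997
finger_force: 0.0
```

```bash
python3 - <<'E'
from h import *
to(493.1,316.1,11,80.4)
E
```

```text
t 11.4 tcp [493.6 315.7  69.2] ydir 80.15 q [ 0.44  0.61  1.55  0.    0.98 -0.96] F [ 0.5 -0.3 -0. ] op 91.5 ff 0.0
shift [0.0005 0.0004 0.0582] turnz -0.004 tilt 0.1
shift if turn first [0.0005 0.0004 0.0582]
```

drive_tool --deltas "0 0 0.01 0 0 -0.004 0.0918; 0 0 0.014 0 0 0 0.0918; 0 0 0.014 0 0 0 0.0918; 0 0 0.012 0 0 0 0.0918; 0 0 0.007 0 0 0 0.0918; 0 0 0 0 0 0 0.0918; 0 0 0 0 0 0 0.045; 0 0 0 0 0 0 0.045; 0 0 0 0 0 0 0.045; 0 0 0 0 0 0 0.045"

```text
time: 12.4
tcp_pos: [0.4943, 0.316, 0.0136]
eef_rot: [0.257, 3.13, 0.001]
force: [-0.4, -0.7, 0.0]
opening: 0.703
finger_force: 0.0
```

drive_tool --deltas "0 0 0 0 0 0 0.045; 0 0 0 0 0 0 0.045; 0 0 0 0 0 0 0.045; 0 0 -0.005 0 0 0 0.045; 0 0 -0.015 0 0 0 0.045; 0 0 -0.02 0 0 0 0.045; 0 0 -0.025 0 0 0 0.045; 0 0 -0.025 0 0 0 0.045; 0 0 -0.01 0 0 0 0.045; 0 0 0 0 0 0.1 0.045"

```text
time: 13.4
tcp_pos: [0.4944, 0.316, 0.1141]
eef_rot: [0.415, 3.113, 0.001]
force: [-0.1, 0.1, -5.3]
opening: 0.65
finger_force: 45.0
```

```bash
python3 - <<'E'
from h import *
to(519.6,29,80,-4.5)
E
```

```text
t 13.4 tcp [494.4 316.  114.1] ydir 74.81 q [ 0.44  0.56  1.5  -0.    1.08 -0.87] F [-0.1  0.1 -5.3] op 59.7 ff 45.0
shift [-0.0995 -0.2704  0.034 ] turnz 1.384 tilt 0.1
shift if turn first [-0.2841  0.0476  0.034 ]
```

drive_tool --deltas "0 0 0 0 0 0.149 0.045; 0 0 0 0 0 0.149 0.045; 0 0 0 0 0 0.149 0.045; 0 0 0 0 0 0.149 0.045; 0 0 0 0 0 0.149 0.045; 0 0 0 0 0 0.149 0.045; 0 0 0 0 0 0.149 0.045; 0 0 0 0 0 0.149 0.045; 0 0 0 0 0 0.149 0.045; -0.016 0.0027 0 0 0 0.043 0.045"

```text
time: 14.4
tcp_pos: [0.4952, 0.3004, 0.1118]
eef_rot: [-2.307, -2.131, 0.003]
force: [-0.4, 0.4, -5.1]
opening: 0.646
finger_force: 45.0
```

drive_tool --deltas "-0.0384 0.0064 0 0 0 0 0.045; -0.0384 0.0064 0 0 0 0 0.045; -0.0384 0.0064 0 0 0 0 0.045; -0.0384 0.0064 0 0 0 0 0.045; -0.0384 0.0064 0 0 0 0 0.045; -0.0384 0.0064 0.01 0 0 0 0.045; -0.0384 0.0064 0.02 0 0 0 0.045; 0 0 0.02 0 0 0 0.045; 0 0 0 0 0 0 0.045; 0 0 0 0 0 0 0.045"

```text
time: 15.4
tcp_pos: [0.5195, 0.0282, 0.0628]
eef_rot: [-2.304, -2.134, 0.002]
force: [0.6, 0.5, -5.0]
opening: 0.65
finger_force: 45.0
```

```bash
python3 - <<'E'
from h import *
to(519.6,27.8,19,-4.5)
E
```

```text
t 15.4 tcp [519.5  28.2  62.8] ydir -4.39 q [-0.09  0.53  1.74  0.    0.87 -0.02] F [ 0.6  0.5 -5. ] op 59.7 ff 45.0
shift [-0.0004  0.0002  0.0438] turnz 0.002 tilt 0.11
shift if turn first [-0.0004  0.0002  0.0438]
```

drive_tool --deltas "0 0 0.008 0 0 0 0.045; 0 0 0.014 0 0 0 0.045; 0 0 0.012 0 0 0 0.045; 0 0 0.006 0 0 0 0.045; 0 0 0.0034 0 0 0 0.045; 0 0 0 0 0 0 0.045; 0 0 0 0 0 0 0.045; 0 0 0 0 0 0 0.08; 0 0 0 0 0 0 0.08; 0 0 0 0 0 0 0.08"

```text
time: 16.4
tcp_pos: [0.5208, 0.0283, 0.0203]
eef_rot: [2.305, 2.133, 0.002]
force: [0.3, 0.1, -0.5]
opening: 0.848
finger_force: 0.0
```

drive_tool --deltas "0 0 0 0 0 0 0.08; 0 0 0 0 0 0 0.08; 0 0 -0.01 0 0 0 0.08; 0 0 -0.02 0 0 0 0.0918; 0 0 -0.03 0 0 0 0.0918; 0 0 -0.03 0 0 0 0.0918; 0 0 -0.01 0 0 0 0.0918; 0 0 0 0 0 0 0.0918; 0 0 0 0 0 0 0.0918; 0 0 0 0 0 0 0.0918"

```text
time: 17.4
tcp_pos: [0.5193, 0.0284, 0.1184]
eef_rot: [-2.304, -2.133, 0.003]
force: [0.2, -0.1, 0.3]
opening: 1.0
finger_force: 0.0
```

```bash
python3 - <<'E'
from h import *
to(435.1,325.3,90,96.1); to(435.1,325.3,90,85)
E
```

```text
t 17.4 tcp [519.3  28.4 118.4] ydir -4.41 q [-0.09  0.45  1.69  0.    1.01 -0.02] F [ 0.2 -0.1  0.3] op 91.8 ff 0.0
shift [ 0.2895 -0.1067  0.0287] turnz 1.387 tilt 0.15
shift if turn first [-0.0521 -0.3041  0.0287]
t 17.4 tcp [519.3  28.4 118.4] ydir -4.41 q [-0.09  0.45  1.69  0.    1.01 -0.02] F [ 0.2 -0.1  0.3] op 91.8 ff 0.0
shift [ 0.2895 -0.1067  0.0287] turnz -1.561 tilt 0.15
shift if turn first [0.1096 0.2884 0.0287]
```

drive_tool --deltas "0.03 -0.0111 0 0 0 0 0.0918; 0.0433 -0.0159 0 0 0 0 0.0918; 0.0433 -0.0159 0 0 0 0 0.0918; 0.0433 -0.0159 0 0 0 0 0.0918; 0.0433 -0.0159 0 0 0 0 0.0918; 0.0433 -0.0159 0 0 0 0 0.0918; 0.043 -0.0161 0 0 0 0 0.0918; 0 0 0 0 0 0.1387 0.0918; 0 0 0 0 0 0.1387 0.0918; 0 0 0 0 0 0.1387 0.0918"

```text
time: 18.4
tcp_pos: [0.435, 0.3254, 0.1182]
eef_rot: [-2.7, -1.606, 0.004]
force: [0.5, 0.7, 0.4]
opening: 0.999
finger_force: 0.0
```

drive_tool --deltas "0 0 0.007 0 0 0.1387 0.0918; 0 0 0.007 0 0 0.1387 0.0918; 0 0 0.007 0 0 0.1387 0.0918; 0 0 0.007 0 0 0.1387 0.0918; 0 0 0.007 0 0 0.1387 0.0918; 0 0 0.007 0 0 0.1387 0.0918; 0 0 0.007 0 0 0.1387 0.0918; 0 0 0 0 0 0 0.0918; 0 0 0 0 0 0 0.0918; 0 0 0 0 0 0 0.0918"

```text
time: 19.4
tcp_pos: [0.436, 0.3252, 0.0706]
eef_rot: [3.137, 0.172, -0.0]
force: [-1.4, 0.6, 0.2]
opening: 0.997
finger_force: 0.0
```

```bash
python3 - <<'E'
from h import *
to(435.1,325.3,12,96.1)
E
```

```text
t 19.4 tcp [436.  325.2  70.6] ydir -83.73 q [0.5  0.55 1.67 0.   0.92 1.96] F [-1.4  0.6  0.2] op 91.6 ff 0.0
shift [-0.0009 -0.0002  0.0586] turnz 0.003 tilt 0.01
shift if turn first [-0.0009 -0.0002  0.0586]
```

drive_tool --deltas "0 0 0.01 0 0 0.003 0.0918; -0.001 0 0.014 0 0 0 0.0918; 0 0 0.014 0 0 0 0.0918; 0 0 0.012 0 0 0 0.0918; 0 0 0.0084 0 0 0 0.0918; 0 0 0 0 0 0 0.0918; 0 0 0 0 0 0 0.045; 0 0 0 0 0 0 0.045; 0 0 0 0 0 0 0.045; 0 0 0 0 0 0 0.045"

```text
time: 20.4
tcp_pos: [0.4353, 0.3253, 0.0128]
eef_rot: [-3.137, -0.163, -0.001]
force: [0.8, -0.2, -0.1]
opening: 0.7
finger_force: 0.0
```

drive_tool --deltas "0 0 0 0 0 0 0.045; 0 0 0 0 0 0 0.045; 0 0 0 0 0 0 0.045; 0 0 -0.005 0 0 0 0.045; 0 0 -0.015 0 0 0 0.045; 0 0 -0.02 0 0 0 0.045; 0 0 -0.025 0 0 0 0.045; 0 0 -0.025 0 0 0 0.045; 0 0 -0.01 0 0 0 0.045; 0 0 0 0 0 0 0.045"

```text
time: 21.4
tcp_pos: [0.4355, 0.3254, 0.1132]
eef_rot: [-3.136, -0.163, -0.003]
force: [0.8, -0.4, -4.2]
opening: 0.65
finger_force: 45.0
```

drive_tool --deltas "0 0 0 0 0 -0.1387 0.045; 0 0 0 0 0 -0.1387 0.045; 0 0 0 0 0 -0.1387 0.045; 0 0 0 0 0 -0.1387 0.045; 0 0 0 0 0 -0.1387 0.045; 0 0 0 0 0 -0.1387 0.045; 0 0 0 0 0 -0.1387 0.045; 0 0 0 0 0 -0.1387 0.045; 0 0 0 0 0 -0.1387 0.045; 0 0 0 0 0 -0.1387 0.045"

```text
time: 22.4
tcp_pos: [0.434, 0.3245, 0.1103]
eef_rot: [-2.302, -2.137, 0.005]
force: [0.1, 0.2, -4.5]
opening: 0.651
finger_force: 45.0
```

```bash
python3 - <<'E'
from h import *
to(523.1,72.9,80,-4.5)
E
```

```text
t 22.4 tcp [434.  324.5 110.3] ydir -4.26 q [0.5  0.49 1.63 0.   1.02 0.57] F [ 0.1  0.2 -4.5] op 59.8 ff 45.0
shift [-0.2442  0.1076  0.0305] turnz 0.004 tilt 0.21
shift if turn first [-0.2438  0.1086  0.0305]
```

drive_tool --deltas "-0.02 0.0089 0 0 0 0 0.045; -0.0374 0.0166 0 0 0 0 0.045; -0.0374 0.0166 0 0 0 0 0.045; -0.0374 0.0166 0 0 0 0 0.045; -0.0374 0.0166 0 0 0 0 0.045; -0.0374 0.0166 0 0 0 0 0.045; -0.0374 0.0164 0.01 0 0 0 0.045; 0 0 0.02 0 0 0 0.045; 0 0 0.018 0 0 0 0.045; 0 0 0 0 0 0 0.045"

```text
time: 23.4
tcp_pos: [0.5205, 0.0723, 0.0605]
eef_rot: [-2.305, -2.126, 0.009]
force: [-1.4, 0.4, -4.2]
opening: 0.648
finger_force: 45.0
```

drive_tool --deltas "0 0 0 0 0 0 0.045; 0 0 0 0 0 0 0.045; 0 0 0 0 0 0 0.045; 0 0 0 0 0 0 0.045; 0 0 0 0 0 0 0.045; 0 0 0 0 0 0 0.045; 0 0 0 0 0 0 0.045; 0 0 0 0 0 0 0.045; 0 0 0 0 0 0 0.045; 0 0 0 0 0 0 0.045"

```text
time: 24.4
tcp_pos: [0.5235, 0.0728, 0.0643]
eef_rot: [-2.308, -2.131, -0.0]
force: [0.6, -0.4, -4.1]
opening: 0.65
finger_force: 45.0
```

```bash
python3 - <<'E'
from h import *
to(523.1,72.9,19,-4.5)
E
```

```text
t 24.4 tcp [523.5  72.8  64.3] ydir -4.58 q [-0.01  0.54  1.72  0.    0.89  0.07] F [ 0.6 -0.4 -4.1] op 59.7 ff 45.0
shift [ 0.     -0.0004  0.0453] turnz -0.001 tilt 0.0
shift if turn first [ 0.     -0.0004  0.0453]
```

drive_tool --deltas "0 0 0.008 0 0 0 0.045; 0 0 0.014 0 0 0 0.045; 0 0 0.012 0 0 0 0.045; 0 0 0.007 0 0 0 0.045; 0 0 0.0043 0 0 0 0.045; 0 0 0 0 0 0 0.045; 0 0 0 0 0 0 0.045; 0 0 0 0 0 0 0.08; 0 0 0 0 0 0 0.08; 0 0 0 0 0 0 0.08"

```text
time: 25.4
tcp_pos: [0.5239, 0.0729, 0.0194]
eef_rot: [2.308, 2.13, 0.001]
force: [-0.0, -1.0, 0.9]
opening: 0.852
finger_force: 0.0
```

drive_tool --deltas "0 0 0 0 0 0 0.08; 0 0 0 0 0 0 0.08; 0 0 -0.01 0 0 0 0.08; 0 0 -0.02 0 0 0 0.0918; 0 0 -0.03 0 0 0 0.0918; 0 0 -0.04 0 0 0 0.0918; 0 0 -0.04 0 0 0 0.0918; 0.045 0 0 0 0 0 0.0918; 0.045 0 0 0 0 0 0.0918; 0.045 0 0 0 0 0 0.0918"

```text
time: 26.4
tcp_pos: [0.5345, 0.2087, 0.1605]
eef_rot: [2.309, 2.129, 0.003]
force: [0.5, -0.2, -0.4]
opening: 0.999
finger_force: 0.0
```

drive_tool --deltas "0.045 0 0 0 0 0 0.0918; 0 0 0 0 0 0 0.0918; 0 0 0 0 0 0 0.0918; 0 0 0 0 0 0 0.0918; 0 0 0 0 0 0 0.0918; 0 0 0 0 0 0 0.0918; 0 0 0 0 0 0 0.0918; 0 0 0 0 0 0 0.0918; 0 0 0 0 0 0 0.0918; 0 0 0 0 0 0 0.0918"

```text
time: 27.4
tcp_pos: [0.5379, 0.2522, 0.159]
eef_rot: [-2.309, -2.131, -0.0]
force: [-0.2, -0.3, 0.5]
opening: 0.998
finger_force: 0.0
```

```bash
cat > chk.py <<'E'
from h import *
def blocks(d):
    H=hsv(d); s,v=H[...,1],H[...,2]
    C=np.array([517.9,7.1]); a=np.radians(-4.5); Rm=np.array([[np.cos(a),np.sin(a)],[-np.sin(a),np.cos(a)]])
    box=np.zeros(v.shape,bool); box[208:255,272:345]=1
    for b in blobs(d,box&(s<9)&(v>238),.042,80): print("on bed",b[0],"carrier xy",(Rm@(b[1]-C)).round(1),"ang",round(b[2]+4.5,1),b[3])
    print("white z25"); [print(*b) for b in blobs(d,(s<40)&(v>190),.025,800,3000)]
E
python3 - <<'E'
from chk import *
state()
d=look("top","t1"); blocks(d)
cv2.imwrite("pics/c4.png",cv2.resize(d["pixels"][150:300,150:450,::-1],(800,400),interpolation=cv2.INTER_CUBIC))
E
```

```text
t 27.4 tcp [537.9 252.2 159. ] ydir -4.59 q [0.31 0.53 1.43 0.   1.19 0.39] F [-0.2 -0.3  0.5] op 91.7 ff 0.0
on bed [316. 231.] carrier xy [ -1.2 -21.1] ang 2.9 [55.7 32.6]
on bed [299. 230.] carrier xy [ 0.4 21.4] ang -0.3 [57.9 32. ]
on bed [280. 229.] carrier xy [ 0.1 67.7] ang 0.0 [57.9 31.9]
white z25
[148. 398.] [109.1 405. ] -69.9 [103.2  67.2]
[405. 333.] [ 255.4 -230.9] -80.4 [240.2  30.3]
[145. 329.] [279.1 417.5] 3.8 [259.7 100.8]
[157. 263.] [448.8 395.2] -89.8 [207.5 102.5]
[435. 227.] [ 520.2 -318.6] 7.6 [239.4  30.9]
[135. 189.] [638.1 450.9] -72.5 [144.1 105.2]
```

View pics/c4.png

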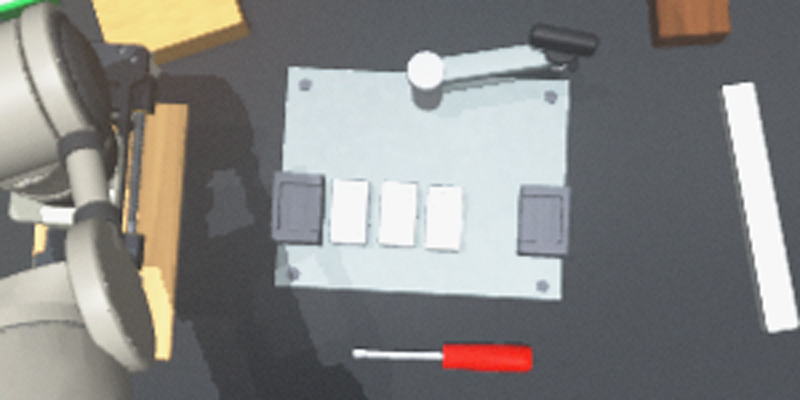

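All three blocks stand on the bed within about 1 mm of their slots, at crop (350,210), (398,212) and (443,217), and the bar hasn't moved. Now the bar.

```bash
python3 - <<'E'
from h import *
to(520.2,-318.6,120,97.6)
E
```

```text
t 27.45 tcp [537.9 252.2 159. ] ydir -4.59 q [0.31 0.53 1.43 0.   1.19 0.39] F [ 1.1 -0.4  0. ] op 92.1 ff 0.0
shift [-0.5704  0.0281  0.039 ] turnz 1.358 tilt 0.01
shift if turn first [-0.093   0.5635  0.039 ]
```

drive_tool --deltas "-0.024 0.0012 0 0 0 0 0.0918; -0.042 0.0021 0 0 0 0 0.0918; -0.042 0.0021 0 0 0 0 0.0918; -0.042 0.0021 0 0 0 0 0.0918; -0.042 0.0021 0 0 0 0 0.0918; -0.042 0.0021 0 0 0 0 0.0918; -0.042 0.0021 0 0 0 0 0.0918; -0.042 0.0021 0 0 0 0 0.0918; -0.042 0.0021 0 0 0 0 0.0918; -0.042 0.0021 0 0 0 0 0.0918"

```text
time: 28.45
tcp_pos: [0.5256, -0.1517, 0.1592]
eef_rot: [2.308, 2.131, 0.0]
force: [0.8, 0.1, 0.6]
opening: 1.001
finger_force: 0.0
```

drive_tool --deltas "-0.042 0.0021 0 0 0 0 0.0918; -0.042 0.0021 0 0 0 0 0.0918; -0.042 0.0021 0 0 0 0 0.0918; -0.042 0.0021 0 0 0 0 0.0918; 0 0 0 0 0 0.1358 0.0918; 0 0 0.01 0 0 0.1358 0.0918; 0 0 0.01 0 0 0.1358 0.0918; 0 0 0.01 0 0 0.1358 0.0918; 0 0 0.009 0 0 0.1358 0.0918; 0 0 0 0 0 0.1358 0.0918"

```text
time: 29.45
tcp_pos: [0.5201, -0.3176, 0.1185]
eef_rot: [-2.964, -1.033, 0.002]
force: [0.8, 0.1, 0.5]
opening: 0.998
finger_force: 0.0
```

drive_tool --deltas "0 0 0 0 0 0.1358 0.0918; 0 0 0.01 0 0 0.1358 0.0918; 0 0 0.02 0 0 0.1358 0.0918; 0 0 0.02 0 0 0.1358 0.0918; 0 0 0.01 0 0 0 0.07; 0 0 0 0 0 0 0.07; 0 0 0 0 0 0 0.07; 0 0 0 0 0 0 0.07; 0 0 0 0 0 0 0.07; 0 0 0 0 0 0 0.07" --force 35

```text
time: 30.45
tcp_pos: [0.521, -0.3184, 0.0607]
eef_rot: [3.134, 0.209, 0.001]
force: [-0.6, -0.6, 0.1]
opening: 0.764
finger_force: 0.0
```

```bash
python3 - <<'E'
from chk import *
to(520.2,-318.6,12,97.6)
d=look("scene"); H=hsv(d); s,v=H[...,1],H[...,2]
[print(*b) for b in blobs(d,(s<20)&(v>200),.025,300,4000)]
u,w=proj(d,[.52,-.318,.025])[0].astype(int)
cv2.imwrite("pics/c5.png",cv2.resize(d["pixels"][w-75:w+60,u-90:u+90,::-1],(800,600),interpolation=cv2.INTER_CUBIC))
E
```

```text
t 30.45 tcp [ 521.  -318.4   60.7] ydir -82.36 q [-0.67  0.66  1.48  0.    1.    0.76] F [-0.6 -0.6  0.1] op 70.2 ff 0.0
shift [-0.0009  0.0001  0.0487] turnz 0.001 tilt 0.07
shift if turn first [-0.0009  0.0001  0.0487]
[240. 344.] [ 565.  -311.6] 6.6 [155.8  30. ]
[575. 280.] [957.5 457.4] 89.3 [74.2 70.5]
[377. 273.] [616.7  79.7] -5.9 [109.5  96.5]
[344. 252.] [506.7  66. ] 86.1 [90.  76.1]
[200. 218.] [ 139.9 -163.3] 49.9 [124.2  98. ]
[435. 177.] [446.9 477.9] 49.8 [88.5 84.5]
[210. 145.] [-142.2   46.8] 40.4 [166.6 114.3]
[601. 147.] [684.  997.8] -72.7 [217.5 161.9]
[243. 105.] [-259.   253.4] -38.0 [133.   81.6]
[16. 82.] [-920.7 -317.1] -9.3 [267.1  93.3]
[199.  96.] [-413.4  167.7] -30.2 [487.6  88.1]
[48. 89.] [-813.7 -234.8] -11.3 [475.2  30. ]
[516.  78.] [ 227.  1184.3] -2.5 [435.6 281.5]
[199.  18.] [-937.3  480.4] 49.3 [307.8 234.7]
[259.  17.] [-779.1  686.7] -39.4 [250.2 217.3]
[601.  10.] [ 192.4 1809.1] 49.3 [402.8 334.9]
```

View pics/c5.png

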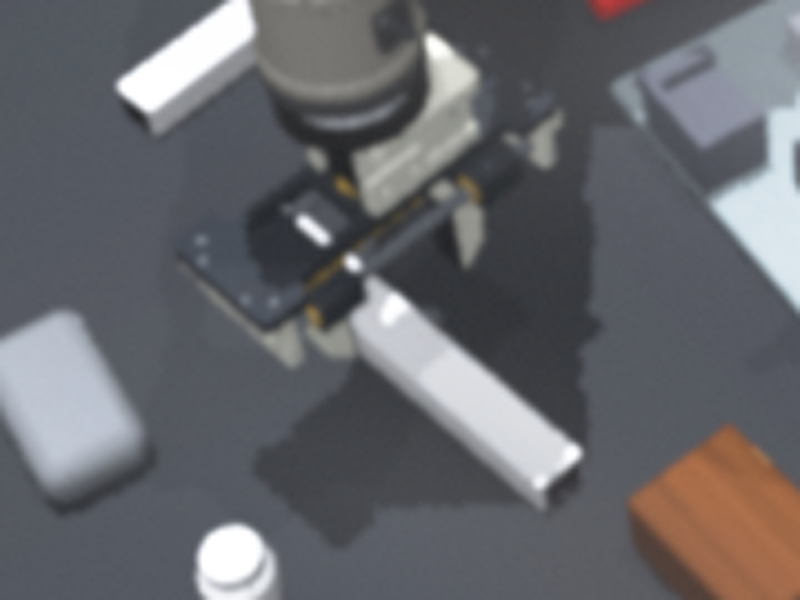

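The fingers straddle the middle of the bar, at crop (330,335) and (467,240). Descend, grip and lift.

drive_tool --deltas "-0.001 0 0.01 0 0 0 0.07; 0 0 0.014 0 0 0 0.07; 0 0 0.014 0 0 0 0.07; 0 0 0.0107 0 0 0 0.07; 0 0 0 0 0 0 0.07; 0 0 0 0 0 0 0.02; 0 0 0 0 0 0 0.02; 0 0 0 0 0 0 0.02; 0 0 0 0 0 0 0.02; 0 0 0 0 0 0 0.02"

```text
time: 31.5
tcp_pos: [0.5199, -0.3184, 0.0117]
eef_rot: [3.134, 0.209, 0.001]
force: [-0.1, -0.6, 0.3]
opening: 0.38
finger_force: 0.0
```

drive_tool --deltas "0 0 0 0 0 0 0.02; 0 0 0 0 0 0 0.02; 0 0 0 0 0 0 0.02; 0 0 0 0 0 0 0.02; 0 0 -0.01 0 0 0 0.02; 0 0 -0.02 0 0 0 0.02; 0 0 -0.03 0 0 0 0.02; 0 0 -0.03 0 0 0 0.02; 0 0 -0.03 0 0 0 0.02; 0 0 -0.02 0 0 0 0.02"

```text
time: 32.5
tcp_pos: [0.52, -0.3185, 0.1537]
eef_rot: [3.134, 0.208, 0.002]
force: [0.3, -0.6, -4.2]
opening: 0.322
finger_force: 35.0
```

drive_tool --deltas "0 0 -0.01 0 0 -0.13 0.02; 0 0 0 0 0 -0.13 0.02; 0 0 0 0 0 -0.13 0.02; 0 0 0 0 0 -0.13 0.02; 0 0 0 0 0 -0.13 0.02; 0 0 0 0 0 -0.13 0.02; 0 0 0 0 0 -0.13 0.02; 0 0 0 0 0 -0.13 0.02; 0 0 0 0 0 -0.13 0.02; 0 0 0 0 0 -0.13 0.02"

```text
time: 33.5
tcp_pos: [0.5194, -0.318, 0.1612]
eef_rot: [-2.363, -2.069, 0.0]
force: [-0.2, -0.9, -3.0]
opening: 0.322
finger_force: 35.0
```

```bash
python3 - <<'E'
from chk import *
to(517.9,7.1,160,-4.5)
E
```

```text
t 33.5 tcp [ 519.4 -318.   161.2] ydir -7.59 q [-0.68  0.55  1.37  0.    1.22 -0.54] F [-0.2 -0.9 -3. ] op 29.5 ff 35.0
shift [ 0.322  -0.0444  0.0015] turnz -0.054 tilt 0.07
shift if turn first [ 0.3239 -0.027   0.0015]
```

drive_tool --deltas "0 0 0 0 0 -0.054 0.02; 0.03 -0.0025 0 0 0 0 0.02; 0.042 -0.0035 0 0 0 0 0.02; 0.042 -0.0035 0 0 0 0 0.02; 0.042 -0.0035 0 0 0 0 0.02; 0.042 -0.0035 0 0 0 0 0.02; 0.042 -0.0035 0 0 0 0 0.02; 0.042 -0.0035 0 0 0 0 0.02; 0.042 -0.0035 0 0 0 0 0.02; 0 0 0 0 0 0 0.02"

```text
time: 34.5
tcp_pos: [0.519, 0.0115, 0.1614]
eef_rot: [-2.306, -2.131, -0.001]
force: [-0.3, -0.4, -2.8]
opening: 0.323
finger_force: 35.0
```

drive_tool --deltas "0 0 0.015 0 0 0 0.02; 0 0 0.02 0 0 0 0.02; 0 0 0.02 0 0 0 0.02; 0 0 0.01 0 0 0 0.02; 0 0 0 0 0 0 0.02; 0 0 0 0 0 0 0.02; 0 0 0 0 0 0 0.02; 0 0 0 0 0 0 0.02; 0 0 0 0 0 0 0.02; 0 0 0 0 0 0 0.02"

```text
time: 35.5
tcp_pos: [0.5202, 0.0068, 0.0967]
eef_rot: [2.312, 2.126, 0.001]
force: [-0.5, -0.5, -2.3]
opening: 0.325
finger_force: 35.0
```

```bash
python3 - <<'E'
from chk import *
to(517.9,7.1,58.5,-4.5)
d=look("scene"); u,w=proj(d,[.52,.007,.07])[0].astype(int)
cv2.imwrite("pics/c6.png",cv2.resize(d["pixels"][w-65:w+55,u-80:u+80,::-1],(800,600),interpolation=cv2.INTER_CUBIC))
E
```

```text
t 35.5 tcp [520.2   6.8  96.7] ydir -4.81 q [-0.13  0.48  1.71  0.    0.95 -0.05] F [-0.5 -0.5 -2.3] op 29.8 ff 35.0
shift [ 0.0001 -0.0023  0.0382] turnz -0.005 tilt 0.04
shift if turn first [ 0.0001 -0.0023  0.0382]
```

View pics/c6.png

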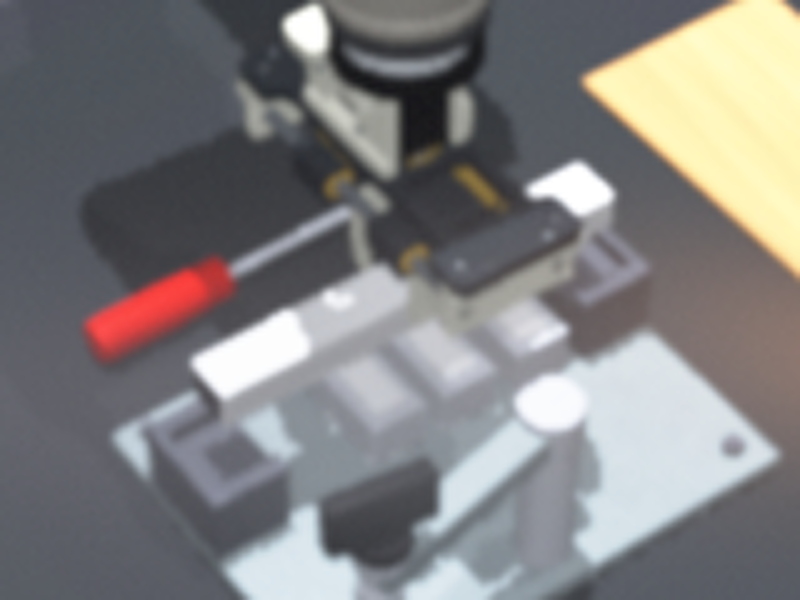

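The bar hangs level, lined up over both pockets, at crop (245,370) and (575,190). The blocks below it are in place. Lower and release.

drive_tool --deltas "0 -0.0023 0.008 0 0 -0.005 0.02; 0 0 0.01 0 0 0 0.02; 0 0 0.01 0 0 0 0.02; 0 0 0.006 0 0 0 0.02; 0 0 0.004 0 0 0 0.02; 0 0 0 0 0 0 0.02; 0 0 0 0 0 0 0.02; 0 0 0 0 0 0 0.05; 0 0 0 0 0 0 0.05; 0 0 0 0 0 0 0.05"

```text
time: 36.55
tcp_pos: [0.5181, 0.0069, 0.0587]
eef_rot: [2.307, 2.132, 0.001]
force: [-0.3, 0.1, 0.2]
opening: 0.524
finger_force: 0.0
```

drive_tool --deltas "0 0 0 0 0 0 0.05; 0 0 0 0 0 0 0.05; 0 0 -0.01 0 0 0 0.05; 0 0 -0.02 0 0 0 0.05; 0 0 -0.04 0 0 0 0.05; 0 0 -0.045 0 0 0 0.05; 0 0 -0.045 0 0 0 0.05; -0.02 0 0 0 0 0 0.05; -0.04 0 0 0 0 0 0.05; -0.04 0 0 0 0 0 0.05"

```text
time: 37.55
tcp_pos: [0.5098, -0.0933, 0.2197]
eef_rot: [2.304, 2.133, 0.002]
force: [0.0, -0.5, -0.5]
opening: 0.545
finger_force: 0.0
```

drive_tool --deltas "-0.04 0 -0.02 0 0 0 0.05; -0.045 0 -0.02 0 0 0 0.05; -0.045 0 0 0 0 0 0.05; -0.04 0 0 0 0 0 0.05; 0 0 0 0 0 0 0.05; 0 0 0 0 0 0 0.05; 0 0 0 0 0 0 0.05; 0 0 0 0 0 0 0.05; 0 0 0 0 0 0 0.05; 0 0 0 0 0 0 0.05"

```text
time: 38.55
tcp_pos: [0.4966, -0.2614, 0.2585]
eef_rot: [2.306, 2.133, 0.0]
force: [-0.2, 0.8, 0.6]
opening: 0.543
finger_force: 0.0
```

```bash
python3 - <<'E'
from chk import *
state()
d=look("top"); H=hsv(d); s,v=H[...,1],H[...,2]
C=np.array([517.9,7.1]); a=np.radians(-4.5); Rm=np.array([[np.cos(a),np.sin(a)],[-np.sin(a),np.cos(a)]])
box=np.zeros(v.shape,bool); box[218:242,240:375]=1
for b in blobs(d,box&(s<9)&(v>238),.071,80): print(b[0],(Rm@(b[1]-C)).round(1),b[2]+4.5,b[3])
cv2.imwrite("pics/c7.png",cv2.resize(d["pixels"][150:270,230:390,::-1],(800,600),interpolation=cv2.INTER_CUBIC))
E
```

```text
t 38.55 tcp [ 496.6 -261.4  258.5] ydir -4.45 q [-0.62  0.39  1.37  0.    1.39 -0.54] F [-0.2  0.8  0.6] op 49.8 ff 0.0
[305. 227.] [5.4 1.1] 90.0 [237.5  39.9]
```

View pics/c7.png

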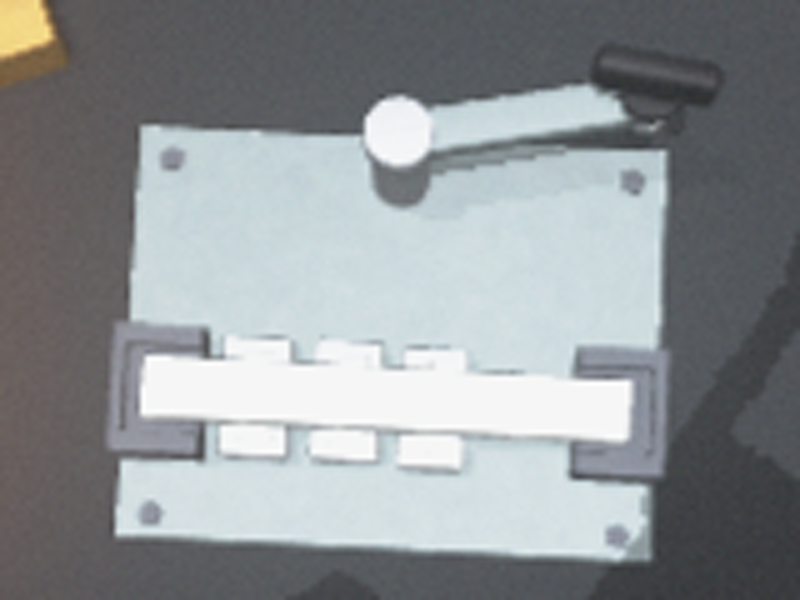

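The bar sits in both pockets, at crop (140..632, 400), over the three blocks. The arm's centreline runs from crop (430,129) to (600,105), and the wing's top from (597,60) to (720,82).

```bash
python3 - <<'E'
from chk import *
d=look("top")
f_=lambda p:np.array(p)/5+[230,150]
A=ray(d,[f_((430,129)),f_((600,105))],.118)*1e3
W=ray(d,[f_((597,60)),f_((720,82))],.170)*1e3
print(A,W,W.mean(0))
ex=-4.5
da=A[1]-A[0]; an=np.degrees(np.arctan2(da[1],da[0])); print("arm joint deg",(an-(ex+180)+180)%360-180)
P=np.array([517.9,7.1])+120*np.array([np.cos(np.radians(ex)),np.sin(np.radians(ex))]); print("post",P)
dw=W[1]-W[0]; wn=np.degrees(np.arctan2(dw[1],dw[0]));print("wing",wn,"knob",P+120*da/np.linalg.norm(da),"armdir",an, "knob joint deg (cw)",an-wn)
dk=W.mean(0)-P; print("dir post->wing",np.degrees(np.arctan2(dk[1],dk[0])),np.linalg.norm(dk))
E
```

```text
[[638.30133864 -18.06959027]
 [647.79049673 -99.00764028]] [[ 655.7849161   -93.88217076]
 [ 644.21027176 -149.01061549]] [ 649.99759393 -121.44639313]
arm joint deg 101.18681817825313
post [637.53008005  -2.31509149]
wing -101.85746072968428 knob [ 651.50314873 -121.49878732] armdir -83.31318182174687 knob joint deg (cw) 18.54427890793741
dir post->wing -84.02554129895339 119.78190987379911
```

```bash
python3 - <<'E'
from chk import *
to(643.6,-56,180,6.5)
E
```

```text
t 38.65 tcp [ 496.5 -261.7  258.4] ydir -4.48 q [-0.62  0.39  1.37  0.    1.39 -0.54] F [-0.3  0.4  1. ] op 50.0 ff 0.0
shift [0.2166 0.1305 0.0784] turnz -0.192 tilt 0.01
shift if turn first [0.1878 0.1694 0.0784]
```

drive_tool --deltas "0.0366 0.0225 0 0 0 0 0.036; 0.036 0.0216 0 0 0 0 0.036; 0.036 0.0216 0 0 0 0 0.036; 0.036 0.0216 0 0 0 0 0.036; 0.036 0.0216 0 0 0 0 0.036; 0.036 0.0216 0 0 0 0 0.036; 0 0 0 0 0 -0.1 0.036; 0 0 0 0 0 -0.092 0.036; 0 0 0.03 0 0 0 0.036; 0 0 0.03 0 0 0 0.036"

```text
time: 39.65
tcp_pos: [0.6442, -0.0563, 0.1984]
eef_rot: [2.09, 2.342, 0.002]
force: [0.1, 0.2, -0.2]
opening: 0.39
finger_force: 0.0
```

drive_tool --deltas "0 0 0.03 0 0 0 0.036; 0 0 0.03 0 0 0 0.036; 0 0 0.008 0 0 0 0.036; 0 0 0 0 0 0 0.036; 0 0 0 0 0 0 0.036; 0 0 0 0 0 0 0.036; 0 0 0 0 0 0 0.036; 0 0 0 0 0 0 0.036; 0 0 0 0 0 0 0.036; 0 0 0 0 0 0 0.036"

```text
time: 40.65
tcp_pos: [0.6437, -0.0565, 0.1305]
eef_rot: [2.092, 2.343, 0.0]
force: [-0.6, -0.4, -0.1]
opening: 0.389
finger_force: 0.0
```

```bash
python3 - <<'E'
from chk import *
to(643.6,-56,109,6.5)
E
```

```text
t 40.65 tcp [643.7 -56.5 130.5] ydir 6.47 q [-0.21  0.64  1.29  0.    1.2  -0.32] F [-0.6 -0.4 -0.1] op 35.8 ff 0.0
shift [ 0.0005 -0.      0.0215] turnz -0.0 tilt 0.02
shift if turn first [ 0.0005 -0.      0.0215]
```

drive_tool --deltas "0 0 0.007 0 0 0 0.036; 0 0 0.007 0 0 0 0.036; 0 0 0.0075 0 0 0 0.036; 0 0 0 0 0 0 0.036; 0 0 0 0 0 0 0.036; 0 0 0 0 0 0 0.036; 0 -0.002 0 0 0 0 0.036; 0 -0.002 0 0 0 0 0.036; 0 -0.002 0 0 0 0 0.036; 0 -0.002 0 0 0 0 0.036"

```text
time: 41.65
tcp_pos: [0.6367, -0.0576, 0.1091]
eef_rot: [2.091, 2.341, 0.003]
force: [5.5, -1.2, -2.9]
opening: 0.391
finger_force: 3.1
```

drive_tool --deltas "0.0002 -0.0048 0 0 0 0.088 0.036; 0.0002 -0.0048 0 0 0 0.088 0.036; 0.0002 -0.0048 0 0 0 0.088 0.036; 0.0002 -0.0048 0 0 0 0.088 0.036; 0.0002 -0.0048 0 0 0 0.088 0.036; 0.0002 -0.0048 0 0 0 0.088 0.036; 0.0002 -0.0048 0 0 0 0.088 0.036; 0.0002 -0.0048 0 0 0 0.088 0.036; 0.0002 -0.0048 0 0 0 0.088 0.036; 0.0002 -0.0048 0 0 0 0.088 0.036"

```text
time: 42.65
tcp_pos: [0.5932, -0.0428, 0.1098]
eef_rot: [2.891, 1.223, 0.007]
force: [4.4, -0.7, -0.1]
opening: 0.394
finger_force: 2.1
```

```bash
python3 - <<'E'
from chk import *
s,M=state(); v=s["tcp_pos"][:2]*1e3-[637.5,-2.3]
print("r",np.hypot(*v),"dir",np.degrees(np.arctan2(v[1],v[0])))
E
```

```text
t 42.65 tcp [593.2 -42.8 109.8] ydir -44.15 q [-0.2   0.57  1.49  0.    1.08  0.57] F [ 4.4 -0.7 -0.1] op 36.2 ff 2.1
r 60.03215610075901 dir -137.6051795598144
```

drive_tool --deltas "0.0006 -0.005 0 0 0 0.088 0.036; 0.0006 -0.005 0 0 0 0.088 0.036; 0.0006 -0.005 0 0 0 0.088 0.036; 0.0006 -0.005 0 0 0 0.088 0.036; 0.0006 -0.005 0 0 0 0.088 0.036; 0.0006 -0.005 0 0 0 0.088 0.036; 0.0006 -0.005 0 0 0 0.088 0.036; 0.0006 -0.005 0 0 0 0.088 0.036; 0.0006 -0.005 0 0 0 0.088 0.036; 0.0006 -0.004 0 0 0 0.088 0.036"

```text
time: 43.65
tcp_pos: [0.5787, 0.0022, 0.1098]
eef_rot: [3.137, -0.125, 0.005]
force: [2.4, -3.8, 1.2]
opening: 0.39
finger_force: 2.1
```

```bash
python3 - <<'E'
from chk import *
s,M=state(); v=s["tcp_pos"][:2]*1e3-[637.5,-2.3]
print("r",np.hypot(*v),"dir",np.degrees(np.arctan2(v[1],v[0])))
E
```

```text
t 43.65 tcp [578.7   2.2 109.8] ydir -94.56 q [-0.13  0.55  1.53 -0.    1.06  1.52] F [ 2.4 -3.8  1.2] op 35.8 ff 2.1
r 58.973348139183734 dir 175.62306276197756
```

drive_tool --deltas "0 -0.001 0 0 0 0 0.036; 0 -0.001 0 0 0 0 0.036; 0 -0.001 0 0 0 0 0.036; 0 -0.001 0 0 0 0 0.036; 0 -0.001 0 0 0 0 0.036; 0 -0.001 0 0 0 0 0.036; 0 -0.001 0 0 0 0 0.036; 0 0 0 0 0 0 0.036; 0 0 0 0 0 0 0.036; 0 0 0 0 0 0 0.036"

```text
time: 44.65
tcp_pos: [0.5777, 0.0097, 0.1086]
eef_rot: [3.139, -0.119, -0.002]
force: [-2.1, -5.9, 3.2]
opening: 0.393
finger_force: 3.1
```

drive_tool --deltas "0 -0.0005 0 0 0 0 0.036; 0 -0.0005 0 0 0 0 0.036; 0 -0.0005 0 0 0 0 0.036; 0 -0.0005 0 0 0 0 0.036; 0 0 0 0 0 0 0.036; 0 0 0 0 0 0 0.036; 0 0 0 0 0 0 0.036; 0 0 0 0 0 0 0.036; 0 0 0 0 0 0 0.036; 0 0 0 0 0 0 0.036"

```text
time: 45.65
tcp_pos: [0.5777, 0.0098, 0.1085]
eef_rot: [3.136, -0.12, -0.003]
force: [-2.0, -13.5, 3.3]
opening: 0.394
finger_force: 6.8
```

The arm no longer moves and the force is rising, so it's at its stop. Back off, lift and look at the knob.

drive_tool --deltas "0 0.003 0 0 0 0 0.036; 0 0.003 0 0 0 0 0.036; 0 0 -0.01 0 0 0 0.036; 0 0 -0.03 0 0 0 0.036; 0 0 -0.04 0 0 0 0.036; 0 0 -0.04 0 0 0 0.05; 0 0.04 0 0 0 0 0.06; 0 0.045 0 0 0 0 0.06; 0 0.045 0 0 0 0 0.06; 0 0.045 0 0 0 0 0.06"

```text
time: 46.65
tcp_pos: [0.5646, -0.1691, 0.2297]
eef_rot: [-3.139, 0.118, -0.002]
force: [-0.0, -0.3, -0.2]
opening: 0.651
finger_force: 0.0
```

drive_tool --deltas "0 0.045 0 0 0 0 0.06; 0 0.045 0 0 0 0 0.06; 0 0 0 0 0 0 0.06; 0 0 0 0 0 0 0.06; 0 0 0 0 0 0 0.06; 0 0 0 0 0 0 0.06; 0 0 0 0 0 0 0.06; 0 0 0 0 0 0 0.06; 0 0 0 0 0 0 0.06; 0 0 0 0 0 0 0.06"

```text
time: 47.65
tcp_pos: [0.5578, -0.2579, 0.2288]
eef_rot: [-3.139, 0.119, -0.0]
force: [-0.5, -0.5, -0.6]
opening: 0.657
finger_force: 0.0
```

```bash
python3 - <<'E'
from chk import *
state()
d=look("top"); H=hsv(d)
cv2.imwrite("pics/c8.png",cv2.resize(d["pixels"][160:250,250:370,::-1],(800,600),interpolation=cv2.INTER_CUBIC))
m=np.zeros((480,640),bool); m[190:250,285:325]=1
for b in blobs(d,m&(H[...,2]<125),.170,30): print(b)
print("expected knob px",proj(d,[.5179,.0071,.170]))
E
```

```text
t 47.65 tcp [ 557.8 -257.9  228.8] ydir -94.35 q [-0.56  0.51  1.26  0.    1.38  1.09] F [-0.5 -0.5 -0.6] op 60.3 ff 0.0
(array([307., 224.]), array([516.3,   5.1]), -7.0, array([57.7, 27.5]))
expected knob px [[306.15080383 223.74558331]]
```

View pics/c8.png

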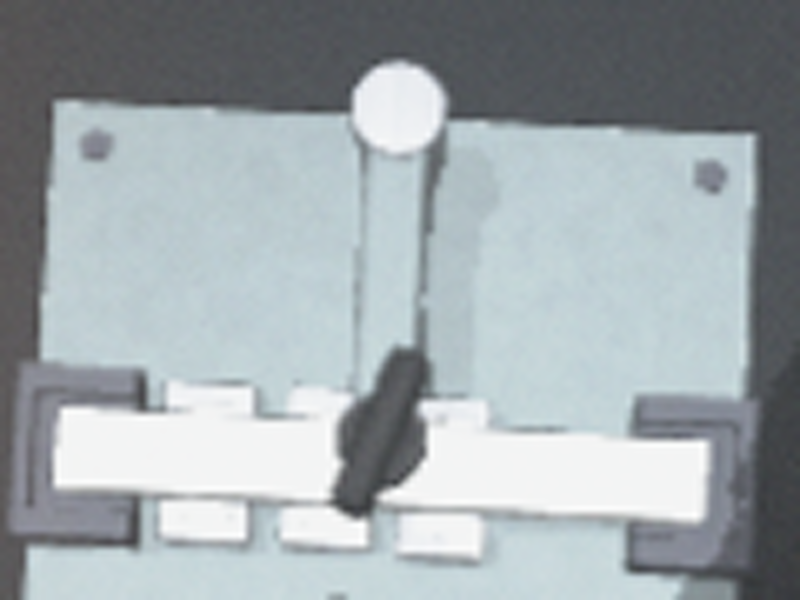

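The arm points home over the middle of the bar. The wing's top runs from crop (410,355) to (352,505), about 18° clockwise of the arm.

```bash
python3 - <<'E'
from chk import *
d=look("top")
W=ray(d,np.array([(408,355),(353,505)])/6.667+[250,160],.170)*1e3
a=W[0]-W[1]; w=np.degrees(np.arctan2(a[1],a[0])); c=W.mean(0); print(W,c,w)
# arm direction from hub top to wing centre, edges
A=ray(d,np.array([(395,170),(388,360)])/6.667+[250,160],.118)*1e3; b=A[0]-A[1]; print("arm",np.degrees(np.arctan2(b[1],b[0])),A)
to(*(c+[517.9,7.1])/2,195,w+90)
E
```

```text
[[541.21920263  -4.72966046]
 [491.22478187  14.85915951]] [516.22199225   5.06474952] -21.3962453225912
arm -3.485146757763066 [[615.37290151  -1.49515817]
 [547.40799704   2.64406875]]
t 47.75 tcp [ 557.8 -258.   228.8] ydir -94.37 q [-0.56  0.51  1.26  0.    1.38  1.09] F [-1.1  0.3 -0.9] op 59.6 ff 0.0
shift [-0.0607 -0.2603  0.0338] turnz 0.297 tilt 0.01
shift if turn first [-0.1342 -0.2311  0.0338]
```

drive_tool --deltas "-0.0101 -0.0434 0 0 0 0 0.05; -0.0101 -0.0434 0 0 0 0 0.05; -0.0101 -0.0434 0 0 0 0 0.05; -0.0101 -0.0434 0 0 0 0 0.05; -0.0101 -0.0434 0 0 0 0 0.05; -0.0102 -0.0433 0 0 0 0 0.05; 0 0 0 0 0 -0.1422 0.05; 0 0 0 0 0 -0.1422 0.05; 0 0 0 0 0 -0.1422 0.05; 0 0 0 0 0 -0.1422 0.05"

```text
time: 48.75
tcp_pos: [0.5171, 0.0062, 0.229]
eef_rot: [3.044, 0.775, 0.0]
force: [-0.7, -0.1, 0.2]
opening: 0.542
finger_force: 0.0
```

drive_tool --deltas "0 0 0 0 0 -0.1423 0.05; 0 0 0 0 0 -0.1423 0.05; 0 0 0 0 0 -0.1423 0.05; 0 0 0 0 0 -0.1423 0.05; 0 0 0 0 0 -0.1423 0.05; 0 0 0 0 0 -0.1423 0.05; 0 0 0 0 0 -0.1423 0.05; 0 0 0 0 0 -0.1423 0.05; 0 0 0 0 0 -0.1423 0.05; 0 0 0 0 0 -0.1423 0.05"

```text
time: 49.75
tcp_pos: [0.5171, 0.006, 0.2289]
eef_rot: [1.8, 2.575, 0.0]
force: [-0.1, -0.7, -0.1]
opening: 0.544
finger_force: 0.0
```

drive_tool --deltas "0 0 0.005 0 0 -0.1423 0.05; 0 0 0.005 0 0 -0.1423 0.05; 0 0 0.005 0 0 -0.1423 0.05; 0 0 0.005 0 0 -0.1423 0.05; 0 0 0.005 0 0 -0.1423 0.05; 0 0 0.009 0 0 -0.1423 0.05; 0 0 0 0 0 0 0.05; 0 0 0 0 0 0 0.05; 0 0 0 0 0 0 0.05; 0 0 0 0 0 0 0.05" --force 20

```text
time: 50.75
tcp_pos: [0.5173, 0.006, 0.1953]
eef_rot: [0.584, 3.086, 0.0]
force: [-0.4, -0.2, -0.3]
opening: 0.543
finger_force: 0.0
```

```bash
python3 - <<'E'
from chk import *
to(517.2,6.3,142,68.6)
E
```

```text
t 50.75 tcp [517.3   6.  195.3] ydir 68.58 q [-0.14  0.36  1.6   0.    1.19 -1.33] F [-0.4 -0.2 -0.3] op 49.9 ff 0.0
shift [0.0002 0.0002 0.0533] turnz -0.0 tilt 0.05
shift if turn first [0.0002 0.0002 0.0533]
```

drive_tool --deltas "0 0 0.012 0 0 0 0.05; 0 0 0.014 0 0 0 0.05; 0 0 0.014 0 0 0 0.05; 0 0 0.013 0 0 0 0.05; 0 0 0 0 0 0 0.05; 0 0 0 0 0 0 0.005; 0 0 0 0 0 0 0.005; 0 0 0 0 0 0 0.005; 0 0 0 0 0 0 0.005; 0 0 0 0 0 0 0.005"

```text
time: 51.75
tcp_pos: [0.5175, 0.0062, 0.1422]
eef_rot: [0.581, 3.086, 0.001]
force: [2.4, 1.9, -0.2]
opening: 0.16
finger_force: 1.4
```

drive_tool --deltas "0 0 0 0 0 0 0.005; 0 0 0 0 0 0 0.005; 0 0 0 0 0 0 0.005; 0 0 0 0 0 0 0.005; 0 0 0 0 0 0 0.005; 0 0 0 0 0 0 0.005; 0 0 0 0 0 0 0.005; 0 0 0 0 0 0.05 0.005; 0 0 0 0 0 0.05 0.005; 0 0 0 0 0 0.05 0.005"

```text
time: 52.75
tcp_pos: [0.5175, 0.0062, 0.1422]
eef_rot: [0.814, 3.033, 0.001]
force: [3.5, 2.7, 4.5]
opening: 0.148
finger_force: 20.0
```

```bash
python3 - <<'E'
from chk import *
s,M=state(); print(s["wrist_torque"])
E
```

```text
t 52.75 tcp [517.5   6.2 142.2] ydir 59.97 q [-0.14  0.41  1.67  0.    1.06 -1.18] F [3.5 2.7 4.5] op 13.6 ff 20.0
[ 0.43492836 -0.52677369  0.05963285]
```

drive_tool --deltas "0 0 0 0 0 0.14 0.005; 0 0 0 0 0 0.14 0.005; 0 0 0 0 0 0.14 0.005; 0 0 0 0 0 0.14 0.005; 0 0 0 0 0 0.14 0.005; 0 0 0 0 0 0.14 0.005; 0 0 0 0 0 0.14 0.005; 0 0 0 0 0 0.14 0.005; 0 0 0 0 0 0.14 0.005; 0 0 0 0 0 0.14 0.005"

```text
time: 53.75
tcp_pos: [0.5188, 0.0061, 0.1422]
eef_rot: [2.579, 1.79, 0.005]
force: [8.4, 1.1, 0.9]
opening: 0.152
finger_force: 19.9
```

drive_tool --deltas "0 0 0 0 0 0.14 0.005; 0 0 0 0 0 0.14 0.005; 0 0 0 0 0 0.14 0.005; 0 0 0 0 0 0.14 0.005; 0 0 0 0 0 0.14 0.005; 0 0 0 0 0 0.14 0.005; 0 0 0 0 0 0.14 0.005; 0 0 0 0 0 0.14 0.005; 0 0 0 0 0 0.14 0.005; 0 0 0 0 0 0.14 0.005"

```text
time: 54.75
tcp_pos: [0.5194, 0.0051, 0.1422]
eef_rot: [3.127, -0.292, 0.009]
force: [9.6, -2.2, -1.0]
opening: 0.148
finger_force: 20.0
```

drive_tool --deltas "0 0 0 0 0 0.14 0.005; 0 0 0 0 0 0.14 0.005; 0 0 0 0 0 0.14 0.005; 0 0 0 0 0 0.14 0.005; 0 0 0 0 0 0.14 0.005; 0 0 0 0 0 0.14 0.005; 0 0 0 0 0 0.14 0.005; 0 0 0 0 0 0.14 0.005; 0 0 0 0 0 0 0.005; 0 0 0 0 0 0 0.005"

```text
time: 55.75
tcp_pos: [0.5187, 0.0051, 0.1422]
eef_rot: [-2.499, 1.902, -0.006]
force: [7.7, -2.1, 1.0]
opening: 0.154
finger_force: 20.0
```

```bash
python3 - <<'E'
from chk import *
s,M=state(); print(s["wrist_torque"])
E
```

```text
t 55.75 tcp [518.7   5.1 142.2] ydir -164.54 q [-0.14  0.41  1.67 -0.    1.06  2.74] F [ 7.7 -2.1  1. ] op 14.1 ff 20.0
[-0.28999491 -0.96509147 -0.07078234]
```

drive_tool --deltas "0 0 0 0 0 0 0.085; 0 0 0 0 0 0 0.085; 0 0 0 0 0 0 0.085; 0 0 0 0 0 0 0.085; 0 0 0 0 0 0 0.085; 0 0 0 0 0 0 0.085; 0 0 0 0 0 0 0.085; 0 0 0 0 0 0 0.085; 0 0 0 0 0 0 0.085; 0 0 0 0 0 0 0.085"

```text
time: 56.75
tcp_pos: [0.5171, 0.0061, 0.1418]
eef_rot: [-2.5, 1.902, -0.0]
force: [-0.2, 0.2, 0.5]
opening: 0.918
finger_force: 0.0
```

```bash
python3 - <<'E'
from chk import *
to(519,5.0,142.2)
E
```

```text
t 56.75 tcp [517.1   6.1 141.8] ydir -164.52 q [-0.14  0.41  1.67  0.    1.06  2.73] F [-0.2  0.2  0.5] op 84.3 ff 0.0
shift [ 0.0015 -0.0016 -0.0004] turnz 0.0 tilt 0.01
shift if turn first [ 0.0015 -0.0016 -0.0004]
```

drive_tool --deltas "0.0015 -0.0016 0 0 0 0 0.085; 0 0 0 0 0 -0.1496 0.085; 0 0 0 0 0 -0.1496 0.085; 0 0 0 0 0 -0.1496 0.085; 0 0 0 0 0 -0.1496 0.085; 0 0 0 0 0 -0.1496 0.085; 0 0 0 0 0 -0.1496 0.085; 0 0 0 0 0 -0.1496 0.085; 0 0 0 0 0 -0.1496 0.085; 0 0 0 0 0 -0.1496 0.085"

```text
time: 57.75
tcp_pos: [0.5192, 0.005, 0.1418]
eef_rot: [-3.141, -0.082, -0.0]
force: [0.5, 0.8, 0.2]
opening: 0.921
finger_force: 0.0
```

drive_tool --deltas "0 0 0 0 0 -0.1496 0.085; 0 0 0 0 0 -0.1496 0.085; 0 0 0 0 0 -0.1496 0.085; 0 0 0 0 0 -0.1496 0.085; 0 0 0 0 0 -0.1496 0.085; 0 0 0 0 0 -0.1496 0.085; 0 0 0 0 0 -0.1496 0.085; 0 0 0 0 0 -0.1496 0.085; 0 0 0 0 0 -0.1496 0.085; 0 0 0 0 0 -0.1496 0.085"

```text
time: 58.75
tcp_pos: [0.5191, 0.005, 0.1418]
eef_rot: [2.247, 2.196, 0.0]
force: [0.8, 0.3, -0.5]
opening: 0.926
finger_force: 0.0
```

drive_tool --deltas "0 0 0 0 0 -0.1496 0.085; 0 0 0 0 0 -0.1496 0.085; 0 0 0 0 0 0 0.05; 0 0 0 0 0 0 0.005; 0 0 0 0 0 0 0.005; 0 0 0 0 0 0 0.005; 0 0 0 0 0 0 0.005; 0 0 0 0 0 0 0.005; 0 0 0 0 0 0 0.005; 0 0 0 0 0 0 0.005"

```text
time: 59.75
tcp_pos: [0.519, 0.0051, 0.1418]
eef_rot: [-1.902, -2.5, -0.0]
force: [-0.3, -0.1, -0.6]
opening: 0.276
finger_force: 0.0
```

```bash
python3 - <<'E'
from chk import *
state()
E
```

```text
t 59.75 tcp [519.    5.1 141.8] ydir 15.47 q [-0.14  0.42  1.66  0.    1.06 -0.41] F [-0.3 -0.1 -0.6] op 25.3 ff 0.0
```

drive_tool --deltas "0 0 0 0 0 0 0.005; 0 0 0 0 0 0 0.005; 0 0 0 0 0 0 0.005; 0 0 0 0 0 0 0.005; 0 0 0 0 0 0 0.005; 0 0 0 0 0 0.1375 0.005; 0 0 0 0 0 0.1375 0.005; 0 0 0 0 0 0.1375 0.005; 0 0 0 0 0 0.1375 0.005; 0 0 0 0 0 0.1375 0.005"

```text
time: 60.75
tcp_pos: [0.5181, 0.0051, 0.1418]
eef_rot: [-2.637, -1.705, 0.002]
force: [-3.3, 0.8, 3.6]
opening: 0.15
finger_force: 20.0
```

drive_tool --deltas "0 0 0 0 0 0.1375 0.005; 0 0 0 0 0 0.1375 0.005; 0 0 0 0 0 0.1375 0.005; 0 0 0 0 0 0.1375 0.005; 0 0 0 0 0 0.1375 0.005; 0 0 0 0 0 0.1375 0.005; 0 0 0 0 0 0.1375 0.005; 0 0 0 0 0 0.1375 0.005; 0 0 0 0 0 0.1375 0.005; 0 0 0 0 0 0.1375 0.005"

```text
time: 61.75
tcp_pos: [0.5175, 0.0061, 0.1418]
eef_rot: [-3.12, 0.355, 0.005]
force: [-5.1, 5.1, 4.7]
opening: 0.15
finger_force: 20.0
```

drive_tool --deltas "0 0 0 0 0 0.1375 0.005; 0 0 0 0 0 0.1375 0.005; 0 0 0 0 0 0.1375 0.005; 0 0 0 0 0 0.1375 0.005; 0 0 0 0 0 0.1375 0.005; 0 0 0 0 0 0.1375 0.005; 0 0 0 0 0 0.1375 0.005; 0 0 0 0 0 0.1375 0.005; 0 0 0 0 0 0.1375 0.005; 0 0 0 0 0 0 0.005"

```text
time: 62.75
tcp_pos: [0.5184, 0.0063, 0.1418]
eef_rot: [-2.337, 2.098, 0.003]
force: [-2.6, 4.5, 2.8]
opening: 0.152
finger_force: 20.0
```

drive_tool --deltas "0 0 0 0 0 0 0.005; 0 0 0 0 0 0 0.005; 0 0 0 0 0 0 0.085; 0 0 0 0 0 0 0.085; 0 0 0 0 0 0 0.085; 0 0 0 0 0 0 0.085; 0 0 0 0 0 0 0.085; 0 0 0 0 0 0 0.085; 0 0 0 0 0 0 0.085; 0 0 0 0 0 0 0.085"

```text
time: 63.75
tcp_pos: [0.519, 0.0051, 0.1418]
eef_rot: [-2.342, 2.094, -0.0]
force: [0.2, -0.2, 0.1]
opening: 0.798
finger_force: 0.0
```

```bash
python3 - <<'E'
from chk import *
state()
d=look("scene"); u,w=proj(d,[.519,.005,.12])[0].astype(int)
cv2.imwrite("pics/c9.png",cv2.resize(d["pixels"][w-60:w+60,u-80:u+80,::-1],(800,600),interpolation=cv2.INTER_CUBIC))
E
```

```text
t 63.75 tcp [519.    5.1 141.8] ydir -173.59 q [-0.14  0.42  1.66  0.    1.06  2.89] F [ 0.2 -0.2  0.1] op 73.2 ff 0.0
```

drive_tool --deltas "-0.0007 0.0006 0 0 0 0 0.085; 0 0 0 0 0 -0.1496 0.085; 0 0 0 0 0 -0.1496 0.085; 0 0 0 0 0 -0.1496 0.085; 0 0 0 0 0 -0.1496 0.085; 0 0 0 0 0 -0.1496 0.085; 0 0 0 0 0 -0.1496 0.085; 0 0 0 0 0 -0.1496 0.085; 0 0 0 0 0 -0.1496 0.085; 0 0 0 0 0 -0.1496 0.085"

```text
time: 64.8
tcp_pos: [0.5182, 0.0058, 0.1418]
eef_rot: [-3.137, 0.167, 0.0]
force: [-0.1, 0.8, -0.2]
opening: 0.924
finger_force: 0.0
```

drive_tool --deltas "0 0 0 0 0 -0.1496 0.085; 0 0 0 0 0 -0.1496 0.085; 0 0 0 0 0 -0.1496 0.085; 0 0 0 0 0 -0.1496 0.085; 0 0 0 0 0 -0.1496 0.085; 0 0 0 0 0 -0.1496 0.085; 0 0 0 0 0 -0.1496 0.085; 0 0 0 0 0 -0.1496 0.085; 0 0 0 0 0 -0.1496 0.085; 0 0 0 0 0 -0.1496 0.085"

```text
time: 65.8
tcp_pos: [0.5183, 0.0057, 0.1418]
eef_rot: [-2.413, -2.011, -0.0]
force: [0.0, 0.6, -0.4]
opening: 0.928
finger_force: 0.0
```

drive_tool --deltas "0 0 0 0 0 -0.1496 0.085; 0 0 0 0 0 -0.1496 0.085; 0 0 0 0 0 0 0.05; 0 0 0 0 0 0 0.005; 0 0 0 0 0 0 0.005; 0 0 0 0 0 0 0.005; 0 0 0 0 0 0 0.005; 0 0 0 0 0 0 0.005; 0 0 0 0 0 0 0.005; 0 0 0 0 0 0 0.005"

```text
time: 66.8
tcp_pos: [0.5183, 0.0057, 0.1418]
eef_rot: [2.094, 2.342, 0.0]
force: [0.1, 0.5, -0.1]
opening: 0.276
finger_force: 0.0
```

drive_tool --deltas "0 0 0 0 0 0 0.005; 0 0 0 0 0 0 0.005; 0 0 0 0 0 0 0.005; 0 0 0 0 0 0 0.005; 0 0 0 0 0 0 0.005; 0 0 0 0 0 0.12 0.005; 0 0 0 0 0 0.12 0.005; 0 0 0 0 0 0.12 0.005; 0 0 0 0 0 0.12 0.005; 0 0 0 0 0 0.12 0.005"

```text
time: 67.8
tcp_pos: [0.5187, 0.0057, 0.1418]
eef_rot: [2.696, 1.612, 0.001]
force: [2.7, -0.1, -1.6]
opening: 0.149
finger_force: 20.0
```

drive_tool --deltas "0 0 0 0 0 0.12 0.005; 0 0 0 0 0 0.12 0.005; 0 0 0 0 0 0.12 0.005; 0 0 0 0 0 0.12 0.005; 0 0 0 0 0 0.12 0.005; 0 0 0 0 0 0.12 0.005; 0 0 0 0 0 0.12 0.005; 0 0 0 0 0 0.12 0.005; 0 0 0 0 0 0 0.005; 0 0 0 0 0 0 0.005"

```text
time: 68.8
tcp_pos: [0.5189, 0.0053, 0.1419]
eef_rot: [3.135, 0.197, 0.002]
force: [4.9, -2.7, -3.1]
opening: 0.149
finger_force: 20.0
```

```bash
python3 - <<'E'
from chk import *
to(518.3,5.7,142,-94.5)
E
```

```text
t 68.8 tcp [518.9   5.3 141.9] ydir -82.8 q [-0.14  0.42  1.67 -0.    1.06  1.31] F [ 4.9 -2.7 -3.1] op 13.7 ff 20.0
shift [-0.0006 -0.0005 -0.0001] turnz 0.204 tilt 0.09
shift if turn first [-0.0007 -0.0003 -0.0001]
```

drive_tool --deltas "0 0 0 0 0 0.102 0.005; 0 0 0 0 0 0.102 0.005; 0 0 0 0 0 0 0.005; 0 0 0 0 0 0 0.005; 0 0 0 0 0 0 0.005; 0 0 0 0 0 0 0.06; 0 0 0 0 0 0 0.06; 0 0 0 0 0 0 0.06; 0 0 0 0 0 0 0.06; 0 0 0 0 0 0 0.06"

```text
time: 69.8
tcp_pos: [0.5182, 0.0058, 0.1418]
eef_rot: [-3.139, 0.127, 0.0]
force: [-0.6, 0.1, -0.2]
opening: 0.538
finger_force: 0.0
```

drive_tool --deltas "0 0 0 0 0 0 0.06; 0 0 0 0 0 0 0.06; 0 0 -0.01 0 0 0 0.06; 0 0 -0.03 0 0 0 0.06; 0 0 -0.04 0 0 0 0.06; 0 0 -0.02 0 0 0 0.06; 0 0.04 0 0 0 0 0.06; 0 0.045 0 0 0 0 0.06; 0 0.045 0 0 0 0 0.06; 0 0.045 0 0 0 0 0.06"

```text
time: 70.8
tcp_pos: [0.5038, -0.1703, 0.2429]
eef_rot: [3.139, -0.127, 0.002]
force: [0.6, 0.3, 0.1]
opening: 0.655
finger_force: 0.0
```

drive_tool --deltas "0 0.045 0 0 0 0 0.06; 0 0.045 0 0 0 0 0.06; 0 0 0 0 0 0 0.06; 0 0 0 0 0 0 0.06; 0 0 0 0 0 0 0.06; 0 0 0 0 0 0 0.06; 0 0 0 0 0 0 0.06; 0 0 0 0 0 0 0.06; 0 0 0 0 0 0 0.06; 0 0 0 0 0 0 0.06"

```text
time: 71.8
tcp_pos: [0.4969, -0.2582, 0.2418]
eef_rot: [-3.139, 0.127, -0.0]
force: [-0.2, 0.8, 0.6]
opening: 0.657
finger_force: 0.0
```

```bash
python3 - <<'E'
from chk import *
state()
d=look("top"); e=look("scene"); u,w=proj(e,[.519,.005,.1])[0].astype(int)
a=cv2.resize(d["pixels"][160:250,250:370,::-1],(800,600),interpolation=cv2.INTER_CUBIC)
b=cv2.resize(e["pixels"][w-60:w+60,u-80:u+80,::-1],(800,600),interpolation=cv2.INTER_CUBIC)
cv2.imwrite("pics/c10.png",cv2.resize(np.hstack([a,b]),(800,300)))
H=hsv(d); m=np.zeros((480,640),bool); m[190:250,285:325]=1
for q in blobs(d,m&(H[...,2]<90),.170,30): print(q)
E
```

```text
t 71.8 tcp [ 496.9 -258.2  241.8] ydir -94.64 q [-0.62  0.4   1.4   0.    1.35  1.04] F [-0.2  0.8  0.6] op 60.3 ff 0.0
```

View pics/c10.png

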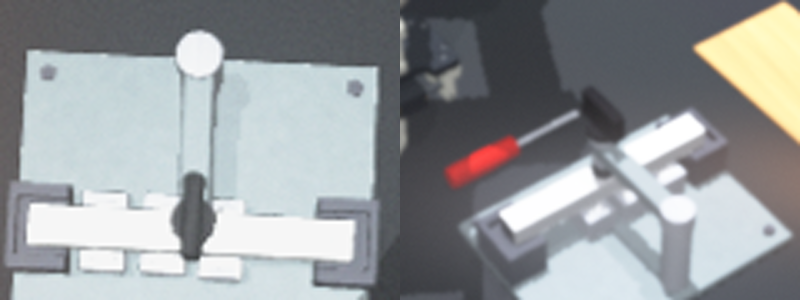

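In the final picture the wing lies along the arm, at 540° of knob travel (touch plus half a turn). The arm is home, the bar is in both pockets over three blocks, and the gripper is clear.

```bash
python3 -c "
from rig import finish_job
print(finish_job())"
```

```text
the job is handed in; nothing more can be done
None
```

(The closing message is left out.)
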